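# Open the degreaser canister's squeeze-and-turn safety cap

## Task

Open the degreaser canister for topping up: gently squeeze the two side tabs of its safety cap right in, keep them squeezed while you turn the cap anticlockwise until you feel it come against its stop, and lift it straight off. Then set the cap down gently, right way up, in the middle of the round drip tray and let go, without wrenching the cap or crushing its tabs and without disturbing the loose things around.

Things in the scene. Friction and masses are not known exactly. Their poses are not given: they have to be found in the camera images.
- cap: The black safety cap on the canister, 51 mm across and 36 mm tall. Origin: centre of its underside; z up, y through its two grey squeeze tabs. The tabs stand out at +y and -y, flat ribbed faces 18 mm wide, 12 to 31 mm above the underside, 61 mm apart over both. Inside, at +x and -x, it has two bayonet lugs. About 0.09 kg.
- cap_tab0 (a joint): Squeeze tab on the cap's +y side: travel inward, m. 0 = out and locked in the collar's notches (starts to give at 3 N); clear of the notches from 0.003; end stop 0.0042 (12 N). Springs back. A squeeze of 15 to 20 N on each tab is right; above 28 N on each they are crushed.
- cap_tab1 (a joint): Squeeze tab on the cap's -y side: the same, travel inward in m, 0 to 0.0042.
- canister: Squat grey enamelled canister 88 mm across, clamped in a steel foot (116 mm disc) screwed to the bench; it does not move. Origin: centre of the foot on the bench, z up. Shoulder 82 mm up; on it a toothed collar, 73 mm across, its top 90 mm up, round the foot of the cap. The cap's underside is 84 mm up when it is on; its top 120 mm.
- canister_mouth (a point): Centre of the canister's mouth, on the neck's axis (the axis the cap turns about), 115 mm above the bench. The hidden bayonet: the cap turns anticlockwise (seen from above) 38 to 84 degrees, unseen how far, to a stop, with a drag under 0.08 N m; it lifts off only within the last 10 degrees. A seal pushes it up with 3 to 5 N. Stop turning at 0.15 to 0.2 N m: 0.4 N m or a pull of 20 N strains it.
- drip_tray: Shallow round steel drip tray, 126 mm across with a rim 10.5 mm high, fixed to the bench. Origin: centre of its underside. It stands to the left or to the right of the canister.
- tray_floor (a point): Centre of the drip tray's inside floor, 3 mm above the bench; the floor is 110 mm across.
- wrench: Bystander: combination wrench, 28 x 189 x 7 mm, lying loose between canister and tray. Origin: centre of its underside.
- screw_jar: Bystander: clear jar with a plain black lid, 63 mm across, 94 mm tall, loose behind the work. Origin: centre of its underside.
- tape_roll: Bystander: roll of masking tape lying flat, 104 mm across, 25 mm high, loose at the right. Origin: centre of its underside.
Mind the look-alikes: they are no part of the job. What is shaped like the cap but green or pink is not meant.

How it is judged (in metres and radians):
On the way, in this order (a step that is already met when the one before it is completed fails the run):
1. both tabs of the cap are squeezed in while the cap is on its neck (value of joint each of cap_tab0, cap_tab1 above 0.002 m and z of cap in the frame of canister below 0.088 m), for 0.2 s.
2. the cap is lifted clear of the neck, upright (z of cap in the frame of canister above 0.12 m and angle between cap's own z axis and vertical below 0.2 rad), for 0.1 s.
3. the cap stands in the drip tray while still held (contact force between the fingers and cap above 0.5 N and contact force between cap and drip_tray above 0.1 N and horizontal distance between cap and tray_floor below 0.022 m), for 0.1 s.
At the end, for the whole second after the job is handed in: the cap rests right way up (within 0.1 rad) on the drip tray's floor, its centre within 22 mm of the tray's centre, still and let go (horizontal distance between cap and tray_floor below 0.022 m and z of cap in the frame of tray_floor between -0.004 and 0.004 m and angle between cap's own z axis and vertical below 0.1 rad and linear speed of cap below 0.02 m/s and contact force between the fingers and cap below 0.1 N); the robot touches nothing.
It fails at once if the cap is wrenched: more than 30 N of contact between the cap and the canister, its neck and collar (forcing locked tabs, leaning on the stop, pulling before it is free) (contact force between cap and canister above 30 N).
It fails at once if the tabs are crushed: over 28 N on each, 56 N together (contact force between the fingers and cap above 56 N).
It fails at once if the cap is banged or pressed hard into the tray, over 40 N (contact force between cap and drip_tray above 40 N).
It fails at once if the wrench, the screw jar or the roll of tape is shifted by over 30 mm (distance of any of wrench, screw_jar, tape_roll from where it was at the start of the episode above 0.03 m).
It also fails if it takes over 64 s, if anything falls off the work surface, if the arm or the gripper's body presses on something with over 40 N, if the wrist force passes 120 N, or if a joint passes its speed limit or range.

## Robot

A 6-joint arm with a two-finger parallel gripper is mounted at the origin on a cart in front of the work surface, level with it; the furniture and walls round the work are solid. World frame = base frame: x ahead of the robot, y to its left, z up, the work surface at z = 0. Lengths are in mm, angles in rad, forces in N, time in s.
With the tool pointing down it reaches from about 275 to 750 mm from the base axis. Payload 10.2 kg.
Tool frame: the origin (TCP) lies at the very end of the fingers, on their centre line; the grasp point (between the pads) lies 19 mm behind it; z points along the fingers, y is the direction in which the jaws open and shut (so a half turn about z gives the same grasp; the last joint's range is limited). The gripper opens to 85 mm and grips with 20 to 120 N. Pads are 22 mm wide; open, the fingers measure 114 mm over their backs; the gripper's body (76 mm by 85 mm) begins 54 mm behind the grasp point. The pads swing forward as they close: fully open they stand 13 mm farther back than shut.
Start: joints at [0.892, 0.313, 1.498, -0, 1.331, -0.223], TCP at [231.108, 471.402, 231.294] pointing down, gripper open.
Joint ranges: [-2.94, 2.94], [-0.97, 2.17], [0.19, 2.56], [-1.23, 4.37], [0.02, 3.11], [-2.88, 2.88]. Speed limits (rad/s): [2.39, 2.39, 3.01, 3.14, 3.14, 3.14].

## Interface

Orientations are given as a unit quaternion [w, x, y, z].
In Python, from rig import ctrl, eyes, order gives the robot as it stands.
- The arm moves only by the tool move_arm, never from a script. Its argument "deltas" is a list of rows, each a list of 6 numbers: the shift along the tool's x, y, z in cm, then the turn, a rotation vector about the tool's x, y, z in degrees. A call has exactly 10 rows; each row shifts and turns the commanded pose from where the row before left it, along the tool's axes as they then stand; what a row does not reach is not made up. A row lasts 1/10 s, in which the tool goes at most 50 mm and 8.59 degrees, less where a joint would pass 70% of its speed; a pose out of reach is approached as far as the arm can. A call is refused whole if a number of a shift passes 5 or a number of a turn 8.59, either way. A call with a gripper value outside its range is refused whole. "grip" is the finger opening in cm, from 0 to 8.54, set as the call begins (left out, the last holds). The fingers move at their own pace and stop on an object; "newtons" is the grip in N (left out, the last holds). Time passes only in rows, so rows that do not move let the fingers close, or fill a call up. It gives the time, the measured TCP pose, the force and the opening at its end, in the units of the state.
- ctrl.sense(): the state, without advancing time (a new reading comes with each control period).
- eyes.capture(name): name is "side" or "top" or "wrist"; returns the picture (384x512x3 uint8, blue, green, red); there is no depth.
- eyes.camera_params(name): a dict with "K" (3x3 intrinsics, pixels), "k1" (the pictures are not rectified: a ray, as slopes to the right and down, at radius r is drawn at 1 + k1 r^2 times it, then the intrinsics apply), "camera_from_world" (4x4, takes a point from world to camera coordinates). Camera axes: x right, y down, z forward; pixel columns grow to the right and rows downward; lengths in mm; the calibration is good to about 2 mm. A picture is of the moment at which its call begins: read the wrist's pose just before it. camera_params takes no time and is no camera call; for the wrist camera it gives the pose at the moment of the call.
- order.finish_job(): hands the job in, once; it reports no verdict.
The state is a dict: "time_s": time; "joints": joint angles; "dq": joint speeds; "tau": joint torques, N m; "eef_pos": TCP position; "ee_rot": TCP orientation; "force": force on the tool from outside, world axes, zero at the start; "wrist_torque": the same for the moment, N m; "grip_width": opening from 0.0 (shut) to 1.0 (fully open).
Only numpy, scipy, OpenCV 4.12 (cv2) and the standard library are available. Lean on these libraries where they do the work, as an engineer would, in place of code of your own. Each camera call takes 0.05 s, during which the arm holds its last target.

## Working session

There is one attempt and no reset: what is moved stays moved. The work goes in short steps, Python scripts to look and compute and a tool call to move; the robot and the scene stay as the last step left them, time stands still between calls to the robot, and variables do not carry over. Pictures are saved under pics/ and viewed, and the job is handed in when it is done.

Besides the shell and the picture viewer there is one more tool, called after ">>>" as name(argument=value, ...) on one line, values as JSON. move_arm: Moves the arm, as the interface text tells. Its arguments: {"type":"object","properties":{"deltas":{"type":"array"},"grip":{"type":"number"},"newtons":{"type":"number"}},"required":["deltas"]}

```bash
mkdir -p pics; ls; python3 - <<'E'
from rig import ctrl,eyes
import cv2,numpy as np
print(ctrl.sense())
for n in ["top","side","wrist"]:
    p=eyes.camera_params(n); print(n,{k:np.round(np.array(v),4).tolist() for k,v in p.items()})
    cv2.imwrite(f"pics/{n}0.png",eyes.capture(n))
E
```

```text
pics
{'time_s': 0.0, 'joints': array([ 8.91570983e-01,  3.13455793e-01,  1.49843110e+00, -1.39859586e-05,
        1.33099515e+00, -2.23428374e-01]), 'dq': array([ 0.00064512,  0.00173481,  0.00063842,  0.0013507 , -0.00287677,
       -0.00051744]), 'tau': array([ 2.95139907e-04, -4.12254453e+01, -2.59742618e+01, -1.83724292e-04,
        4.02267091e-03, -8.35689406e-06]), 'eef_pos': array([230.95727993, 471.1867885 , 230.73436151]), 'ee_rot': array([-2.75078711e-04,  2.25929178e-01,  9.74143517e-01, -5.83104147e-04]), 'force': array([0.5633677 , 0.57173366, 0.67139763]), 'wrist_torque': array([ 0.01023506,  0.02610061, -0.01339917]), 'grip_width': 0.9997186468092552}
top {'K': [[361.2181, 0.0, 254.0077], [0.0, 361.2181, 189.5467], [0.0, 0.0, 1.0]], 'k1': -0.0494, 'camera_from_world': [[0.0069, -0.9998, -0.02, -105.6803], [-0.9914, -0.0043, -0.1311, 512.9777], [0.1309, 0.0207, -0.9912, 969.5483], [0.0, 0.0, 0.0, 1.0]]}
side {'K': [[378.3968, 0.0, 250.7114], [0.0, 378.3968, 195.7924], [0.0, 0.0, 1.0]], 'k1': -0.058, 'camera_from_world': [[0.9678, -0.2508, 0.0228, -529.8894], [-0.0713, -0.3598, -0.9303, 85.919], [0.2415, 0.8987, -0.366, 985.1128], [0.0, 0.0, 0.0, 1.0]]}
wrist {'K': [[287.8511, 0.0, 255.9015], [0.0, 287.8511, 191.5447], [0.0, 0.0, 1.0]], 'k1': -0.0312, 'camera_from_world': [[0.4392, 0.8984, -0.0014, -525.6068], [0.8539, -0.417, 0.3115, -41.7619], [0.2792, -0.138, -0.9503, 380.7443], [0.0, 0.0, 0.0, 1.0]]}
```

View pics/top0.png

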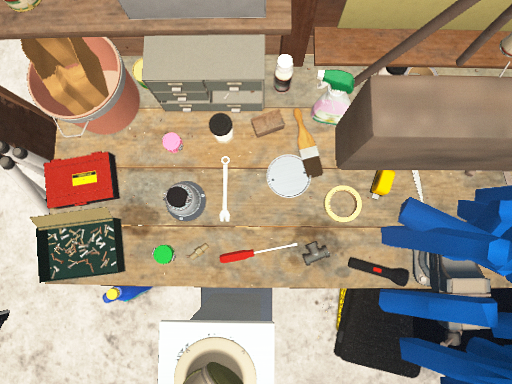

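View pics/side0.png

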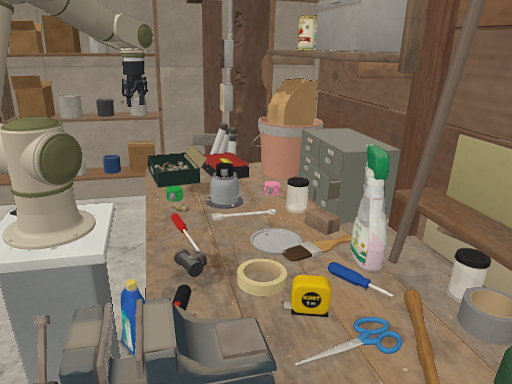

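View pics/wrist0.png

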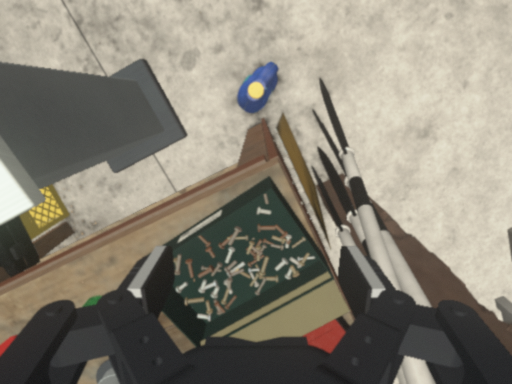

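The cap candidates in the top view are:
- the black cap on the canister at (180,196)
- a green look-alike at (163,254)
- a pink look-alike at (172,142)
- the black jar lid at (221,126)

In the side view the cap is at (224,170). I choose the black cap on the grey canister and will check it in close crops.

```bash
cat > h.py <<'E'
from rig import ctrl,eyes
import cv2,numpy as np
from scipy.optimize import least_squares
def P(n): return eyes.camera_params(n)
def proj(p,X):
    T=p["camera_from_world"]; X=np.atleast_2d(np.array(X,float))
    r,_=cv2.Rodrigues(np.array(T)[:3,:3])
    return cv2.projectPoints(X,r,np.array(T)[:3,3],np.array(p["K"]),np.array([p["k1"],0,0,0,0.]))[0][:,0]
def ray(p,uv):
    u=cv2.undistortPoints(np.array([[uv]],float),np.array(p["K"]),np.array([p["k1"],0,0,0,0.]))[0,0]
    T=np.array(p["camera_from_world"]);R=T[:3,:3]
    d=R.T@np.array([u[0],u[1],1.]); return -R.T@T[:3,3], d/np.linalg.norm(d)
def atz(p,uv,z):
    o,d=ray(p,uv); return o+d*(z-o[2])/d[2]
def tri(obs):
    A=np.zeros((3,3));b=np.zeros(3);L=[]
    for p,uv in obs:
        o,d=ray(p,uv);M=np.eye(3)-np.outer(d,d);A+=M;b+=M@o;L.append((o,M))
    X=np.linalg.solve(A,b); return X,[float(np.linalg.norm(M@(X-o))) for o,M in L]
def crop(img,u,v,w,h,s,name):
    c=img[max(0,v-h):v+h,max(0,u-w):u+w]; cv2.imwrite(name,cv2.resize(c,None,fx=s,fy=s,interpolation=cv2.INTER_CUBIC))
E
python3 - <<'E'
from h import *
t=cv2.imread("pics/top0.png");s=cv2.imread("pics/side0.png")
crop(t,210,185,100,75,4,"pics/tc.png")
crop(s,250,200,75,56,5,"pics/sc.png")
E
```

```text
(no output)
```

View pics/tc.png

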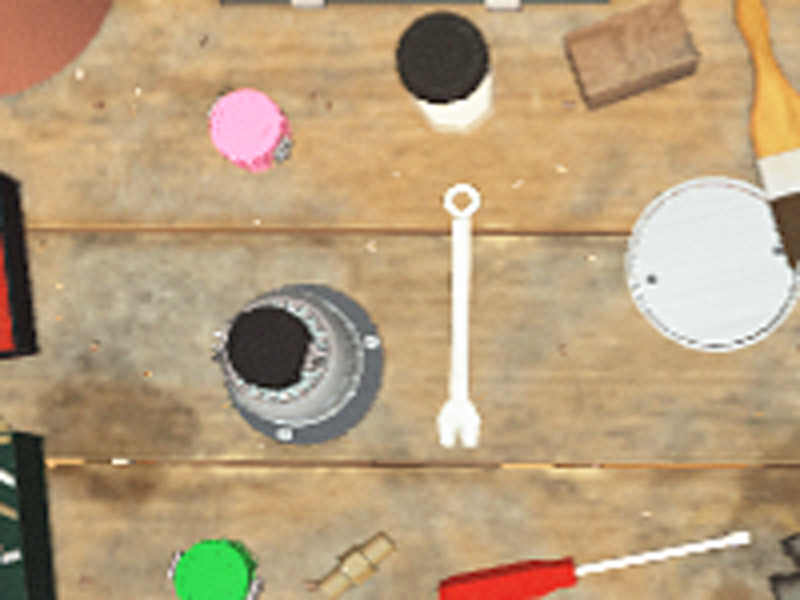

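View pics/sc.png

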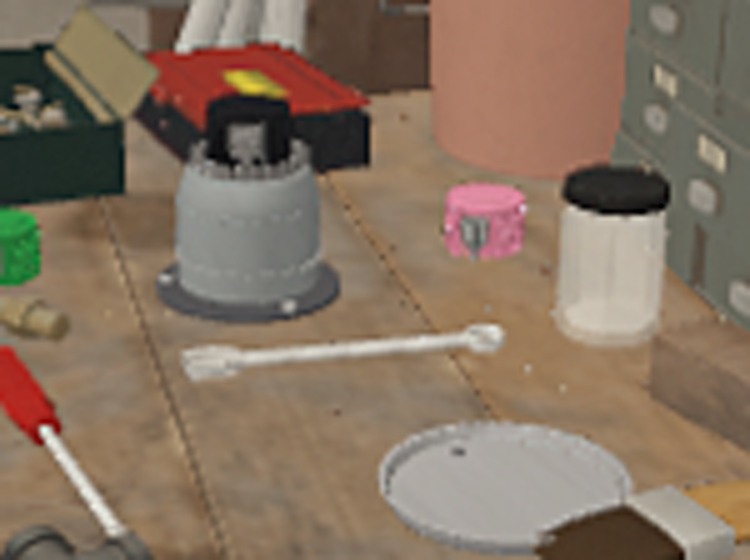

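```bash
python3 - <<'E'
from h import *
pt,ps=P("top"),P("side")
f=lambda x,y:((x+.5)/4-.5+110,(y+.5)/4-.5+110)
g=lambda x,y:((x+.5)/5-.5+175,(y+.5)/5-.5+144)
print("cap top",tri([(pt,f(268,346)),(ps,g(248,107))]), atz(pt,f(268,346),120), atz(ps,g(248,107),120))
print("tray",tri([(pt,f(713,264)),(ps,g(505,485))]),atz(pt,f(713,264),8),atz(ps,g(505,485),8))
print("foot",atz(pt,f(305,364),5))
print("tab px",atz(pt,f(218,345),105),atz(pt,f(322,350),105),"tab side",atz(ps,g(247,140),105))
print("brush tip",atz(pt,f(780,230),10))
E
```

```text
cap top (array([485.12185933,  92.00621126, 119.42694075]), [0.7431349336868641, 0.7431349336869255]) [484.32030156  91.97961059 120.        ] [485.5332364   90.19971468 120.        ]
tray (array([ 558.58479957, -199.03319605,    6.72995173]), [1.053882248917588, 1.0538822489176356]) [ 557.32724125 -198.6777348     8.        ] [ 558.9168386  -201.18823899    8.        ]
foot [484.46681831  92.22665067   5.        ]
tab px [486.49314531 128.22360203 105.        ] [483.59097841  60.33956636 105.        ] tab side [481.50810775  72.43879773 105.        ]
brush tip [ 581.79847882 -246.49462033   10.        ]
```

The measurements agree: the cap top is at z≈119 (text says 120), centred near (484.7, 91.5). The tray centre is near (558, -199.5). The tabs lie roughly along world y. I'll move above the cap first.

>>> move_arm(deltas=[[-1.97,-1.15,0,0,0,0],[-1.97,-1.15,0,0,0,0],[-1.97,-1.15,0,0,0,0],[-1.97,-1.15,0,0,0,0],[-1.97,-1.15,0,0,0,0],[-1.97,-1.15,0,0,0,0],[-1.97,-1.15,0,0,0,0],[-1.97,-1.15,0,0,0,0],[-1.97,-1.15,0,0,0,0],[-1.97,-1.15,0,0,0,0]], grip=8.54, newtons=20)

```text
time_s: 1.15
eef_pos: [357.7, 280.6, 231.1]
ee_rot: [-0.0, 0.226, 0.974, -0.0]
force: [-0.6, 1.0, -0.2]
grip_width: 0.998
```

>>> move_arm(deltas=[[-1.97,-1.15,0,0,0,0],[-1.97,-1.15,0,0,0,0],[-1.97,-1.15,0,0,0,0],[-1.97,-1.15,0,0,0,0],[-1.97,-1.15,0,0,0,0],[-1.97,-1.15,0,0,0,0],[-1.97,-1.15,0,0,0,0],[-1.97,-1.15,0,0,0,0],[-1.97,-1.15,0,0,0,0],[-1.97,-1.15,0,0,0,0]])

```text
time_s: 2.15
eef_pos: [484.0, 90.6, 231.1]
ee_rot: [-0.0, 0.226, 0.974, -0.0]
force: [0.6, -0.4, 1.0]
grip_width: 0.999
```

>>> move_arm(deltas=[[0,0,0,0,0,7.8],[0,0,0,0,0,7.8],[0,0,0,0,0,7.8],[0,0,0,0,0,7.8],[0,0,0,0,0,7.8],[0,0,0,0,0,7.8],[0,0,0,0,0,7.8],[0,0,0,0,0,7.8],[0,0,0,0,0,7.8],[0,0,0,0,0,7.8]])

```text
time_s: 3.15
eef_pos: [483.5, 91.5, 231.1]
ee_rot: [-0.0, 0.79, 0.613, -0.0]
force: [-0.0, -0.1, -0.5]
grip_width: 1.002
```

>>> move_arm(deltas=[[0,0,0,0,0,7.8],[0,0,0,0,0,7.8],[0,0,0,0,0,7.8],[0,0,0,0,0,7.8],[0,0,0,0,0,7.8],[0,0,0,0,0,7.8],[0,0,0,0,0,7.8],[0,0,0,0,0,7.8],[0,0,0,0,0,7.8],[0,0,0,0,0,7.8]])

```text
time_s: 4.15
eef_pos: [483.5, 91.5, 231.1]
ee_rot: [0.0, 1.0, -0.021, -0.0]
force: [0.6, 0.4, -0.8]
grip_width: 1.001
```

```bash
python3 - <<'E'
from h import *
s=ctrl.sense();print(s["time_s"],s["eef_pos"],s["ee_rot"],s["joints"],s["grip_width"])
p=P("wrist");im=eyes.capture("wrist")
cv2.imwrite("pics/w1.png",cv2.resize(im,(768,576),interpolation=cv2.INTER_CUBIC));cv2.imwrite("pics/w1raw.png",im)
np.save("w1.npy",p,allow_pickle=True)
print(proj(p,[[484.7,91.5,120],[484.7,91.5,5],[558,-199.5,3]]))
E
```

```text
4.15 [483.52225778  91.46684153 231.07810421] [ 2.91533443e-06  9.99774283e-01 -2.12442424e-02 -2.56913417e-04] [-5.16224801e-02  2.40774245e-01  1.59345248e+00 -2.21966774e-05
  1.30787934e+00  1.56167130e+00] 1.0011663884824904
[[256.50269381 187.70469227]
 [256.30292513 161.32315945]
 [486.37309609  94.67482738]]
```

View pics/w1.png

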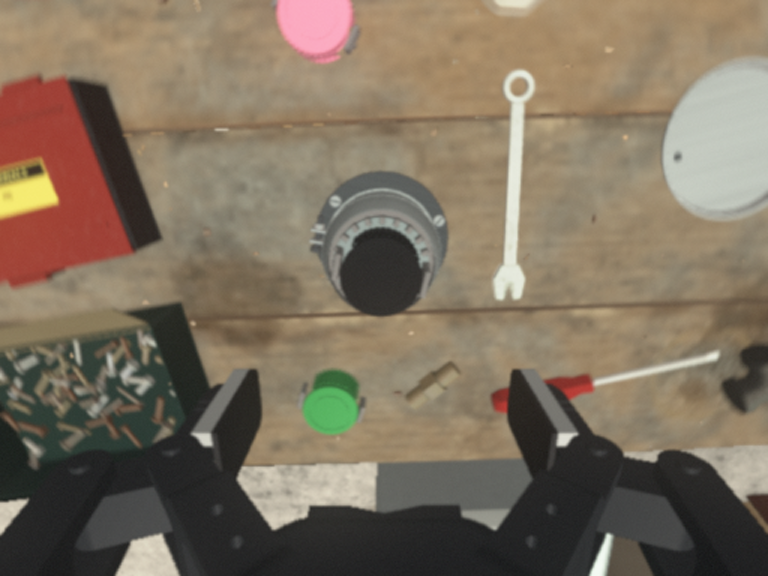

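```bash
python3 - <<'E'
from h import *
im=cv2.imread("pics/w1raw.png");p=P("wrist")
crop(im,256,170,64,48,6,"pics/w1c.png")
crop(im,256,310,128,70,3,"pics/w1f.png")
e=np.array([483.5,91.5,231.1])
for dz in (0,13,19,32):
  print(dz,proj(p,[e+[0,42.5,dz],e+[0,-42.5,dz],e+[11,42.5,dz],e+[-11,42.5,dz]]).round(1).tolist())
E
```

```text
0 [[181.9, 252.1], [332.8, 245.7], [179.3, 234.6], [184.4, 268.9]]
13 [[175.8, 264.9], [339.2, 258.0], [172.9, 246.2], [178.7, 282.7]]
19 [[172.7, 271.4], [342.4, 264.4], [169.5, 252.2], [175.8, 289.8]]
32 [[165.1, 287.6], [350.5, 280.0], [161.3, 267.0], [168.6, 307.1]]
```

View pics/w1c.png

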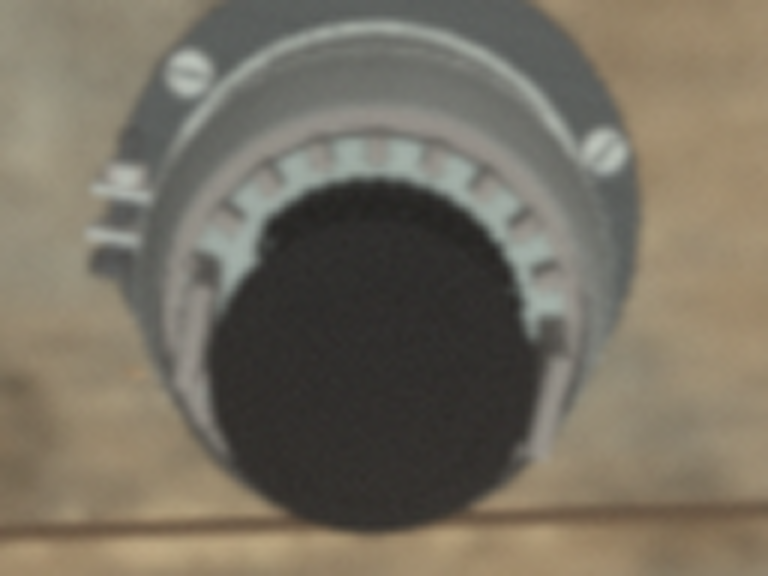

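View pics/w1f.png

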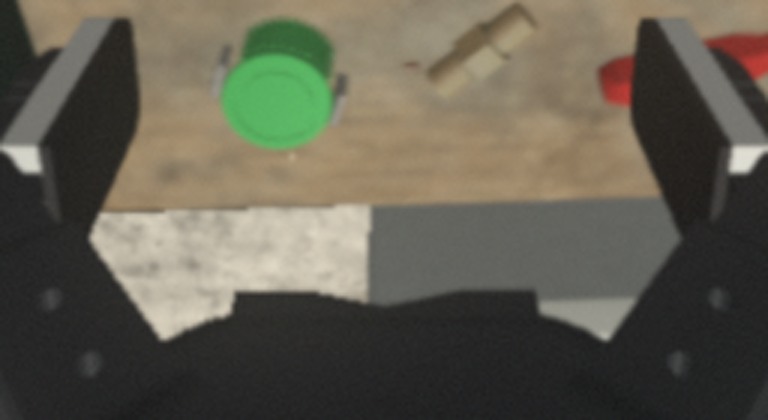

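The crop confirms the black cap with grey tabs, in the toothed collar; its top face is at about (254,184) in raw wrist pixels. I'll go closer for an accurate second view.

>>> move_arm(deltas=[[0,0,0.8,0,0,0],[0,0,0.8,0,0,0],[0,0,0.8,0,0,0],[0,0,0.8,0,0,0],[0,0,0.8,0,0,0],[0,0,0.8,0,0,0],[0,0,0.8,0,0,0],[0,0,0.8,0,0,0],[0,0,0.8,0,0,0],[0,0,0.8,0,0,0]])

```text
time_s: 5.2
eef_pos: [483.7, 91.4, 150.6]
ee_rot: [0.0, 1.0, -0.018, 0.0]
force: [-1.0, -0.4, -0.2]
grip_width: 0.999
```

```bash
python3 - <<'E'
from h import *
s=ctrl.sense();print(s["time_s"],s["eef_pos"],s["ee_rot"])
p=P("wrist");im=eyes.capture("wrist")
cv2.imwrite("pics/w2raw.png",im); np.save("w2.npy",p,allow_pickle=True)
crop(im,256,210,96,72,4,"pics/w2c.png")
E
```

```text
5.2 [483.65612787  91.444506   150.63078609] [ 1.32603425e-06  9.99829777e-01 -1.84503963e-02  1.42887054e-05]
```

View pics/w2c.png

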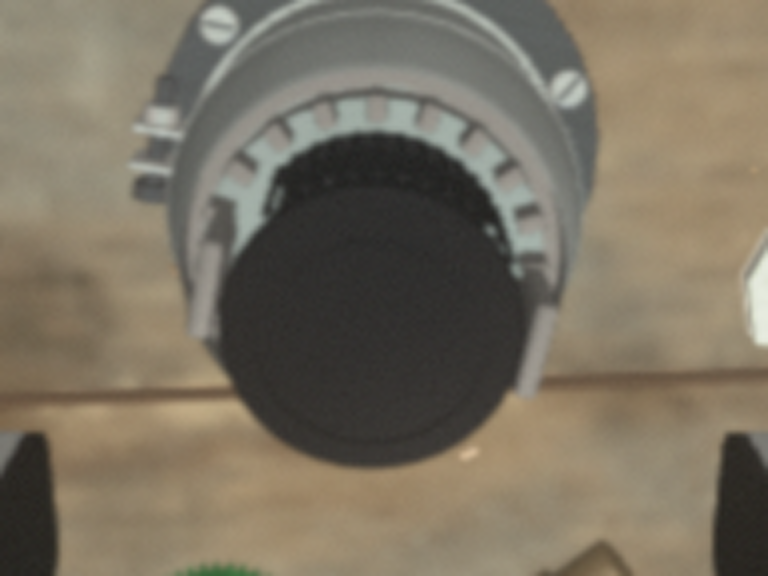

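```bash
python3 - <<'E'
from h import *
p1=np.load("w1.npy",allow_pickle=True).item();p2=np.load("w2.npy",allow_pickle=True).item()
# auto edge: lower half silhouette of black disc
def lower(im,c,r0,r1,angs):
    g=cv2.GaussianBlur(cv2.cvtColor(im,cv2.COLOR_BGR2GRAY).astype(np.float32),(0,0),.7);out=[]
    for a in angs:
        rr=np.arange(r0,r1,.1);x=c[0]+rr*np.cos(a);y=c[1]+rr*np.sin(a)
        v=cv2.remap(g,x.astype(np.float32)[None],y.astype(np.float32)[None],cv2.INTER_LINEAR)[0]
        i=np.argmax(np.gradient(v)); out.append((x[i],y[i]))
    return np.array(out)
A=np.radians(np.arange(30,151,5))
L1=lower(cv2.imread("pics/w1raw.png"),(254,184),20,34,A)
L2=lower(cv2.imread("pics/w2raw.png"),(253,219.5),28,46,A)
def res(q,sets,bias=False):
    o=[]
    for p,L in sets:
        for uv in L:
            P0=atz(p,uv-np.array(q[3:5]) if bias else uv,q[2]); o.append(np.hypot(P0[0]-q[0],P0[1]-q[1])-25.5)
    return np.array(o)
for nm,S in (("1",[(p1,L1)]),("2",[(p2,L2)])):
    r=least_squares(lambda q:res([q[0],q[1],119.7],S),[485,91],loss='soft_l1',f_scale=.3);print(nm,r.x,np.abs(r.fun).mean())
S=[(p1,L1),(p2,L2)]
r=least_squares(lambda q:res(q,S),[485,91,120],loss='soft_l1',f_scale=.3);print("joint z free",r.x)
r=least_squares(lambda q:res([q[0],q[1],119.7,q[2],q[3]],S,True),[485,91,0,0],loss='soft_l1',f_scale=.3);print("joint bias",r.x)
# tabs: outer top edge z=84+31=115, view 2
f=lambda x,y:np.array(((x+.5)/4-.5+160,(y+.5)/4-.5+138))
l=[atz(p2,f(*a),115) for a in ((222,235),(203,338))];rr=[atz(p2,f(*a),115) for a in ((550,305),(529,397))]
print(np.round(l,1),np.round(rr,1)); ml=np.mean(l,0);mr=np.mean(rr,0);print(ml,mr,(ml+mr)/2,np.linalg.norm(ml-mr),np.degrees(np.arctan2(*(ml-mr)[[1,0]])))
R=np.array
t=[484.5,91.5]
E
```

```text
1 [486.79443603  94.12480351] 1.0266675425162177
2 [487.42610218  94.23859362] 0.18048295608957587
joint z free [486.10428703  94.28174141 117.649839  ]
joint bias [489.58773523  94.50568622   0.52264869   2.7428043 ]
[[503.5 118.3 115. ]
 [485.2 123.  115. ]] [[489.1  64.2 115. ]
 [472.1  67.7 115. ]]
[494.36189138 120.60915382 115.        ] [480.61309661  65.93743158 115.        ] [487.48749399  93.2732927  115.        ] 56.37398842098197 75.88402394468811
```

```bash
python3 - <<'E'
from h import *
p2=np.load("w2.npy",allow_pickle=True).item();im=cv2.imread("pics/w2raw.png")
# finger check
psi=-2*np.arctan2(.01845,.99983); # small
w,x,y,z=[1.3e-6,9.99829777e-01,-1.84503963e-02,1.4e-5]
xt=np.array([2*x*x-1,2*x*y,0]);yt=np.array([2*x*y,2*y*y-1,0]);print("yaw y",np.degrees(np.arctan2(yt[1],yt[0])))
e=np.array([483.66,91.44,150.6])
for dz in (10,13,16):
    print(dz,proj(p2,[e+11*xt+s*42.5*yt+[0,0,dz] for s in(-1,1)]).round(1).tolist())
s=4
def draw(c,yaw,name):
    big=cv2.resize(im[138:282,160:352],None,fx=s,fy=s,interpolation=cv2.INTER_CUBIC)
    f=lambda X:(((proj(p2,X)-[160,138]+.5)*s-.5)*16).astype(int)
    a=np.linspace(0,2*np.pi,60)
    pl=[np.c_[c[0]+r*np.cos(a),c[1]+r*np.sin(a),0*a+z] for r,z in((25.5,120),(36.5,90),(44,82-8))]
    R=lambda q:np.array([[np.cos(q),-np.sin(q)],[np.sin(q),np.cos(q)]])
    for k in (0,np.pi):
        for z in (115,96):
            t=np.array([[-9,30.5],[9,30.5]])@R(np.radians(yaw-90)+k).T+c
            pl.append(np.c_[t,[z,z]])
    for q in pl: cv2.polylines(big,[f(q)],False,(0,0,255),1,cv2.LINE_AA,4)
    cv2.imwrite(name,big)
draw(np.array([487.4,94.2]),77,"pics/ov.png")
E
```

```text
yaw y -92.11437965018503
10 [[175.1, 239.6], [339.4, 239.7]]
13 [[173.5, 242.4], [341.0, 242.5]]
16 [[171.9, 245.2], [342.7, 245.4]]
```

View pics/ov.png

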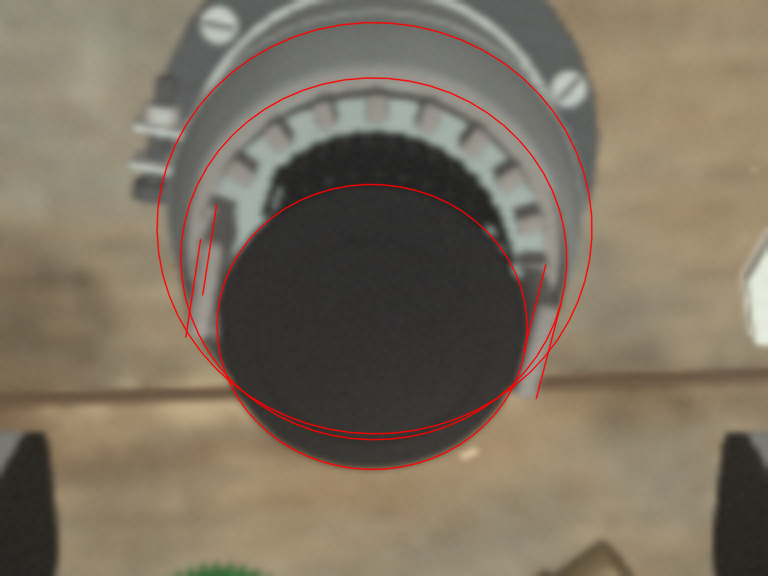

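The overlay fits, with the tab axis at about 77° and the wrist view putting the centre at (487.4, 94.2). That differs by 2-3 mm from the fixed cameras. A view with the wrist turned a quarter will separate any camera bias from the true position.

>>> move_arm(deltas=[[0,0,0,0,0,-8.5],[0,0,0,0,0,-8.5],[0,0,0,0,0,-8.5],[0,0,0,0,0,-8.5],[0,0,0,0,0,-8.5],[0,0,0,0,0,-8.5],[0,0,0,0,0,-8.5],[0,0,0,0,0,-8.5],[0,0,0,0,0,-8.5],[0,0,0,0,0,-8.5]])

```text
time_s: 6.25
eef_pos: [483.7, 91.5, 151.3]
ee_rot: [0.0, 0.748, 0.664, 0.0]
force: [-0.2, -0.1, -0.5]
grip_width: 0.994
```

```bash
python3 - <<'E'
from h import *
s=ctrl.sense();print(s["time_s"],s["eef_pos"],s["ee_rot"],s["dq"].round(3))
p=P("wrist");im=eyes.capture("wrist")
cv2.imwrite("pics/w3raw.png",im); np.save("w3.npy",p,allow_pickle=True)
crop(im,256,210,96,72,4,"pics/w3c.png")
print(proj(p,[[487.4,94.2,120],[484.7,91.5,120]]))
E
```

```text
6.25 [483.70608491  91.45177303 151.25596983] [5.27466029e-05 7.47581283e-01 6.64170325e-01 5.65081087e-05] [ 0.000e+00 -1.000e-03 -2.000e-03 -0.000e+00 -0.000e+00 -1.471e+00]
[[259.5139684  220.9125062 ]
 [255.93071434 225.05563658]]
```

View pics/w3c.png

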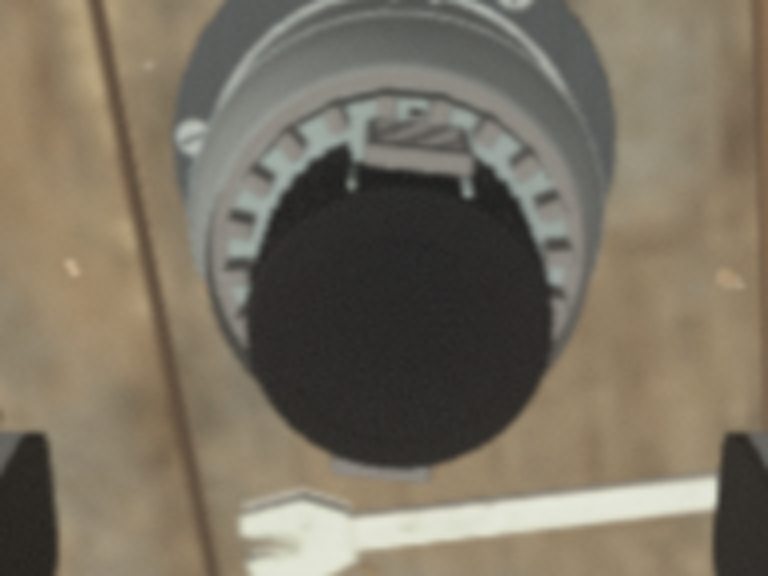

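```bash
cat > fit.py <<'E'
from h import *
def edges(im,c,r0,r1,A):
    g=cv2.GaussianBlur(cv2.cvtColor(im,cv2.COLOR_BGR2GRAY).astype(np.float32),(0,0),.7);out=[]
    for a in A:
        rr=np.arange(r0,r1,.1);x=c[0]+rr*np.cos(a);y=c[1]+rr*np.sin(a)
        v=cv2.remap(g,x.astype(np.float32)[None],y.astype(np.float32)[None],cv2.INTER_LINEAR)[0]
        out.append((x[np.argmax(np.gradient(v))],y[np.argmax(np.gradient(v))]))
    return np.array(out)
def res(q,p,L,b=(0,0),r=25.5):
    return np.array([np.hypot(*(atz(p,uv-np.array(b),q[2])[:2]-q[:2]))-r for uv in L])
E
python3 - <<'E'
from fit import *
for i in range(3): eyes.capture("wrist")
s=ctrl.sense();print(s["time_s"],s["eef_pos"],s["ee_rot"],s["dq"].round(3))
p=P("wrist");im=eyes.capture("wrist");cv2.imwrite("pics/w4raw.png",im); np.save("w4.npy",p,allow_pickle=True)
A=lambda *s:np.radians(np.concatenate([np.arange(a,b,4) for a,b in s]))
V=[]
for n,c,aa,r in (("w2",(253,219.5),A((35,150),),(30,46)),("w4",(260,221),A((15,75),(120,160)),(30,46))):
    V.append((np.load(n+".npy",allow_pickle=True).item(),edges(cv2.imread(f"pics/{n}raw.png"),c,*r,aa)))
for p,L in V:
    r=least_squares(lambda q:res([q[0],q[1],119.7],p,L),[486,93],loss='soft_l1',f_scale=.3);print(r.x,np.abs(r.fun).round(2))
r=least_squares(lambda q:np.concatenate([res([q[0],q[1],119.7],p,L,q[2:4]) for p,L in V]),[486,93,0,0],loss='soft_l1',f_scale=.3);print(r.x)
E
```

```text
6.45 [483.65768279  91.46624656 151.27270289] [5.36023402e-06 7.50947055e-01 6.60362416e-01 2.02122292e-05] [-0.001 -0.002 -0.001  0.     0.002 -0.   ]
[487.43480464  94.20744887] [0.16 0.4  0.39 0.24 0.21 0.02 0.04 0.06 0.03 0.47 0.37 0.43 0.08 0.07
 0.23 0.2  0.09 0.54 0.29 0.09 0.11 0.04 0.05 0.37 0.03 0.08 0.28 0.39
 0.29]
[487.45924107  94.24991393] [0.33 0.   0.43 0.23 0.23 0.06 0.3  0.13 0.04 0.01 0.11 0.35 0.04 9.34
 8.78 0.28 0.23 0.36 0.29 0.08 0.1  0.34 0.21 0.05 0.04]
[ 4.87423515e+02  9.42432865e+01  5.29425041e-02 -1.50829498e-02]
```

```bash
python3 - <<'E'
from h import *
p2=np.load("w4.npy",allow_pickle=True).item();im=cv2.imread("pics/w4raw.png")
s=4;c=np.array([487.4,94.2])
big=cv2.resize(im[138:282,160:352],None,fx=s,fy=s,interpolation=cv2.INTER_CUBIC)
f=lambda X:(((proj(p2,X)-[160,138]+.5)*s-.5)*16).astype(int)
R=lambda q:np.array([[np.cos(q),-np.sin(q)],[np.sin(q),np.cos(q)]])
for yaw,col in ((74,(255,0,0)),(77,(0,0,255)),(80,(0,255,0))):
  for k in (0,np.pi):
    t=np.array([[-9,25],[-9,30.5],[9,30.5],[9,25]])@R(np.radians(yaw-90)+k).T+c
    cv2.polylines(big,[f(np.c_[t,[115]*4])],False,col,1,cv2.LINE_AA,4)
cv2.imwrite("pics/ov4.png",big)
E
```

```text
(no output)
```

View pics/ov4.png

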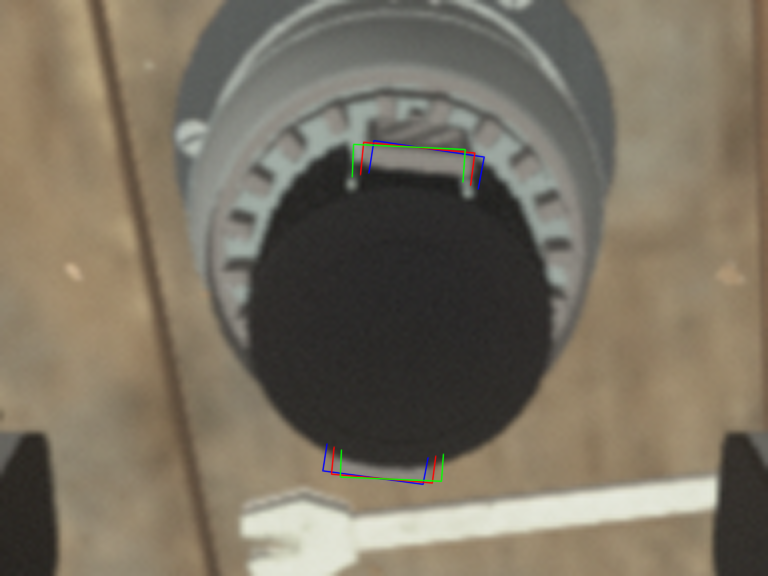

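The wrist views agree with each other to 0.05 mm at (487.4, 94.2), so the wrist camera is unbiased. The tab yaw is 77.5°. I'll turn the jaws to that, centre, and descend.

>>> move_arm(deltas=[[0,0,0,0,0,8.5],[0,0,0,0,0,8.5],[0,0,0,0,0,8.5],[0,0,0,0,0,8.5],[0,0,0,0,0,8.5],[0,0,0,0,0,8.5],[0,0,0,0,0,8.5],[0,0,0,0,0,8.5],[0,0,0,0,0,8.5],[0,0,0,0,0,8.5]])

```text
time_s: 7.5
eef_pos: [483.7, 91.4, 151.3]
ee_rot: [-0.0, 1.0, -0.023, 0.0]
force: [-0.8, 0.3, -0.1]
grip_width: 0.997
```

>>> move_arm(deltas=[[0,0,0,0,0,5.1],[0,0,0,0,0,5.1],[0.06,-0.07,0,0,0,0],[0.06,-0.07,0,0,0,0],[0.06,-0.07,0,0,0,0],[0.06,-0.07,0,0,0,0],[0.06,-0.07,0,0,0,0],[0,0,0.3,0,0,0],[0,0,0,0,0,0],[0,0,0,0,0,0]])

```text
time_s: 8.5
eef_pos: [487.2, 94.2, 148.1]
ee_rot: [0.0, 0.994, -0.107, -0.0]
force: [0.7, 0.2, 0.6]
grip_width: 1.001
```

```bash
python3 - <<'E'
from fit import *
s=ctrl.sense();print(s["time_s"],s["eef_pos"],s["ee_rot"],s["dq"].round(3),s["joints"].round(3))
w,x,y,z=s["ee_rot"];print("psi",np.degrees(np.arctan2(2*y*y-1,2*x*y)))
p=P("wrist");im=eyes.capture("wrist");cv2.imwrite("pics/w5raw.png",im)
cv2.imwrite("pics/w5.png",cv2.resize(im,(768,576)))
L=edges(im,proj(p,[487.4,94.2,119.7])[0],30,48,np.radians(np.arange(30,150,4)))
r=least_squares(lambda q:res([q[0],q[1],119.7],p,L),[487,94],loss='soft_l1',f_scale=.3);print(r.x)
E
```

```text
8.5 [487.23334406  94.20539683 148.13979333] [ 2.07065613e-05  9.94231384e-01 -1.07256317e-01 -1.93843018e-04] [ 0.    -0.002 -0.002 -0.001  0.001 -0.001] [-0.046  0.335  1.699 -0.     1.108  1.74 ]
psi -102.31435634250238
[487.08960553  94.42216036]
```

View pics/w5.png

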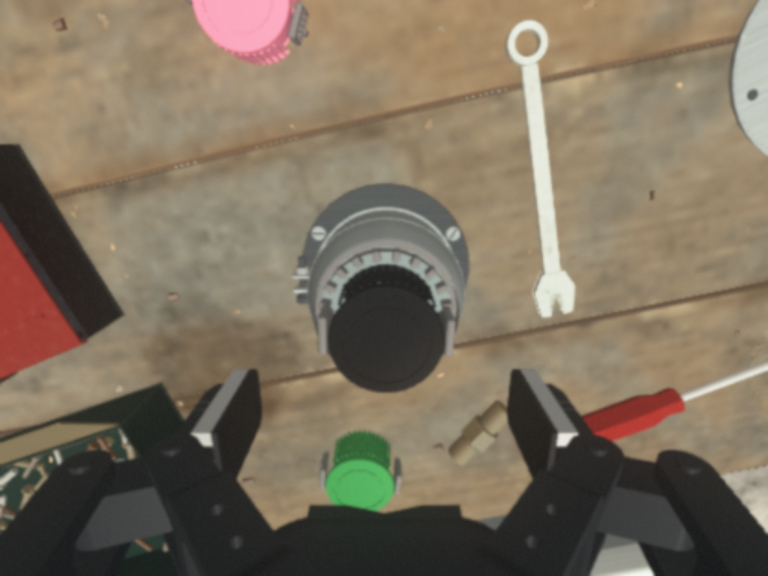

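The jaws are in line with the tabs and centred, so I descend.

>>> move_arm(deltas=[[0,0,0.7,0,0,0],[0,0,0.7,0,0,0],[0,0,0.7,0,0,0],[0,0,0.7,0,0,0],[0,0,0.7,0,0,0],[0,0,0.7,0,0,0],[0,0,0.7,0,0,0],[0,0,0.5,0,0,0],[0,0,0.2,0,0,0],[0,0,0.06,0,0,0]])

```text
time_s: 9.55
eef_pos: [487.3, 94.2, 91.5]
ee_rot: [0.0, 0.994, -0.107, -0.0]
force: [0.8, -0.6, 0.0]
grip_width: 0.996
```

```bash
python3 - <<'E'
from fit import *
s=ctrl.sense();print(s["time_s"],s["eef_pos"],s["ee_rot"],s["force"],s["wrist_torque"],s["grip_width"])
im=eyes.capture("wrist");cv2.imwrite("pics/w6.png",cv2.resize(im,(768,576)))
im=eyes.capture("side");crop(im,225,175,48,36,8,"pics/s6.png")
E
```

```text
9.55 [487.30744932  94.24393435  91.54121755] [ 1.07027917e-05  9.94231475e-01 -1.07255620e-01 -7.43807627e-05] [ 0.82510566 -0.56404658  0.03837749] [ 0.05879438 -0.02080463 -0.01429524] 0.9961829959309976
```

View pics/w6.png

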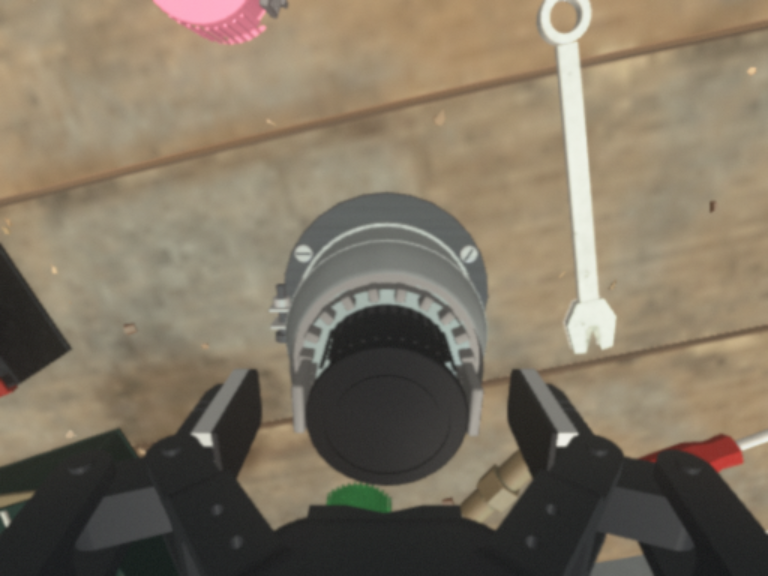

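View pics/s6.png

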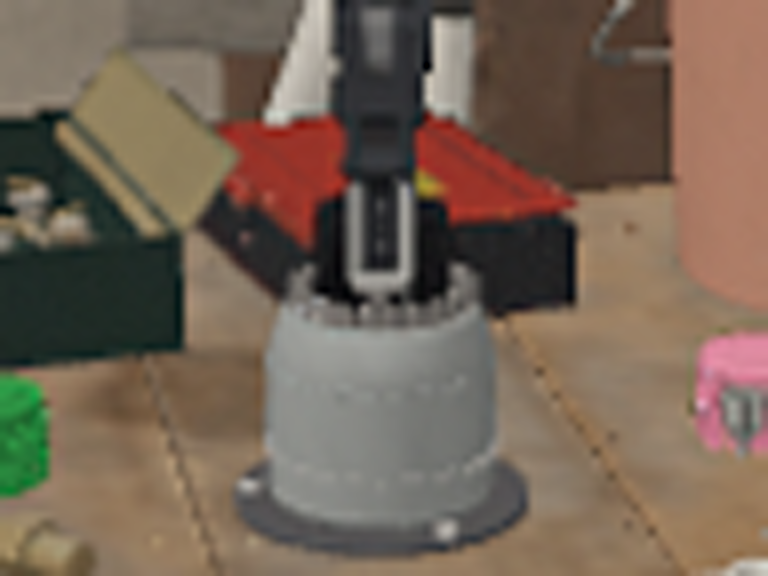

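The tabs sit about 1 mm toward the image right of the jaw centre, at most. I'll shift half of that and close to just outside the tabs to feel for contact.

>>> move_arm(deltas=[[0,0.05,0,0,0,0],[0,0,0,0,0,0],[0,0,0,0,0,0],[0,0,0,0,0,0],[0,0,0,0,0,0],[0,0,0,0,0,0],[0,0,0,0,0,0],[0,0,0,0,0,0],[0,0,0,0,0,0],[0,0,0,0,0,0]], grip=6.25, newtons=20)

```text
time_s: 10.65
eef_pos: [487.2, 93.8, 91.7]
ee_rot: [0.0, 0.994, -0.107, 0.0]
force: [0.1, 0.0, 0.5]
grip_width: 0.727
```

```bash
python3 - <<'E'
from fit import *
s=ctrl.sense();print(s["time_s"],s["eef_pos"],s["force"],s["wrist_torque"],s["grip_width"]*85.4)
im=eyes.capture("wrist");crop(im,256,290,96,72,4,"pics/w7.png")
E
```

```text
10.65 [487.23452649  93.76127972  91.69872929] [0.14533656 0.0434777  0.4669376 ] [-0.05471318  0.03408529  0.03437479] 62.11276920414328
```

View pics/w7.png

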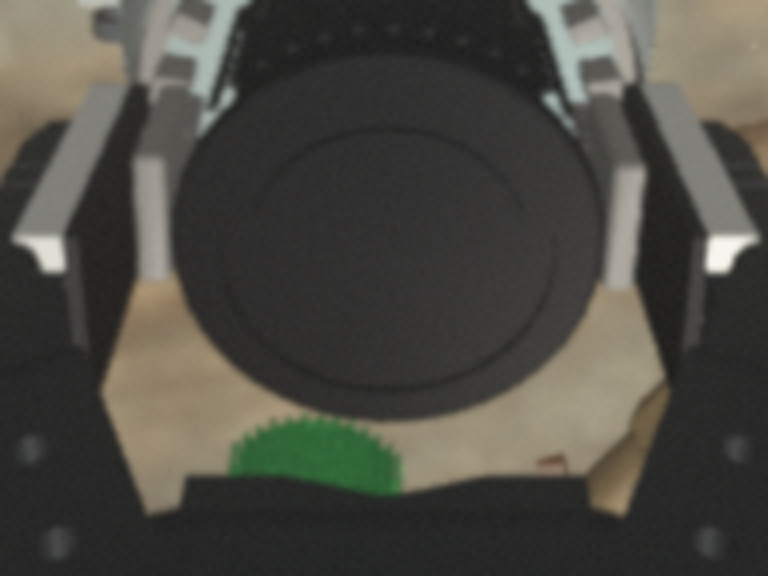

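The pads bracket the tabs evenly, so I close with 20 N.

>>> move_arm(deltas=[[0,0,0,0,0,0],[0,0,0,0,0,0],[0,0,0,0,0,0],[0,0,0,0,0,0],[0,0,0,0,0,0],[0,0,0,0,0,0],[0,0,0,0,0,0],[0,0,0,0,0,0],[0,0,0,0,0,0],[0,0,0,0,0,0]], grip=5.0, newtons=20)

```text
time_s: 11.7
eef_pos: [487.3, 93.6, 92.3]
ee_rot: [0.0, 0.994, -0.107, 0.0]
force: [-1.6, -1.4, 6.3]
grip_width: 0.608
```

```bash
python3 - <<'E'
from fit import *
s=ctrl.sense();print(s["time_s"],s["eef_pos"],s["force"],s["wrist_torque"],s["grip_width"]*85.4,s["tau"])
im=eyes.capture("wrist");crop(im,256,290,96,72,4,"pics/w8.png")
im=eyes.capture("side");crop(im,225,175,48,36,8,"pics/s8.png")
E
```

```text
11.7 [487.3173452   93.60469919  92.27765663] [-1.61505519 -1.41223691  6.25695596] [-0.18399499  0.41740152 -0.03029307] 51.939150256236104 [ 4.09324346e-01 -3.80470169e+01 -2.03685164e+01  2.91627506e-01
 -6.06931597e-01 -1.96778151e-02]
```

View pics/w8.png

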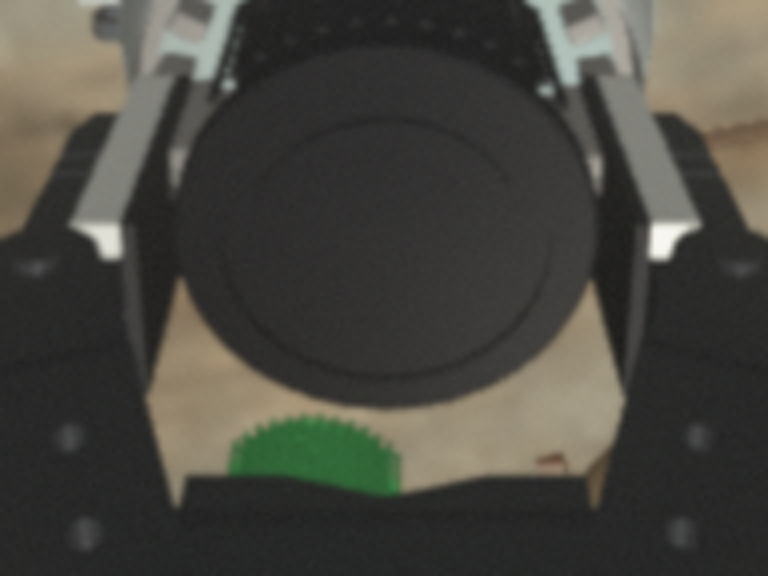

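View pics/s8.png

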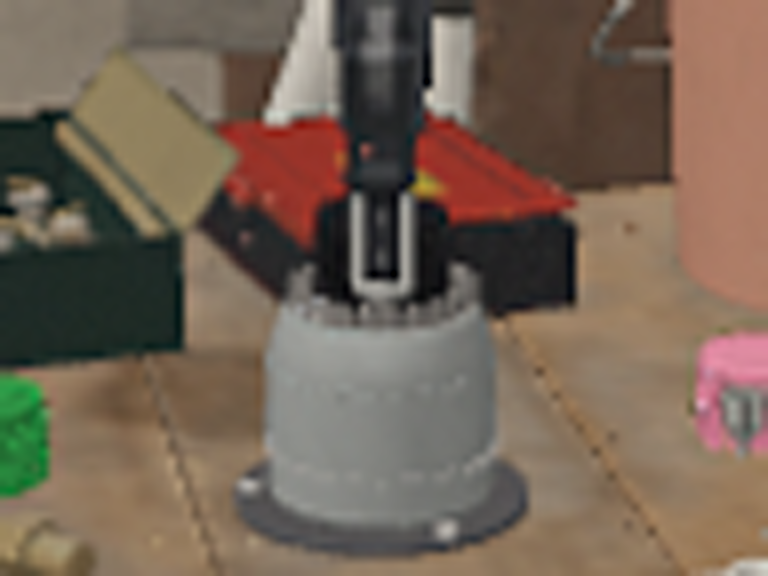

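The opening is about 52 mm, so both tabs are fully in. The swing of the pads left a push of about 6 N on the cap, so I'll relieve that and begin turning gently.

>>> move_arm(deltas=[[0,0,-0.03,0,0,0],[0,0,-0.03,0,0,0],[0,0,0,0,0,-1],[0,0,0,0,0,-1],[0,0,0,0,0,-1],[0,0,0,0,0,-1],[0,0,0,0,0,-1],[0,0,0,0,0,0],[0,0,0,0,0,0],[0,0,0,0,0,0]])

```text
time_s: 12.8
eef_pos: [487.6, 93.8, 92.8]
ee_rot: [-0.0, 0.998, -0.064, 0.001]
force: [-1.0, -0.6, 5.9]
grip_width: 0.604
```

```bash
cat > st.py <<'E'
from h import *
s=ctrl.sense();w,x,y,z=s["ee_rot"]
print(round(s["time_s"],2),s["eef_pos"].round(2),"F",s["force"].round(2),"T",s["wrist_torque"].round(3),"w",round(s["grip_width"]*85.4,2),"psi",round(np.degrees(np.arctan2(2*y*y-1,2*x*y)),2),"tau6",round(s["tau"][5],3),"q6",round(s["joints"][5],4))
E
python3 st.py
```

```text
12.8 [487.55  93.76  92.8 ] F [-1.03 -0.6   5.91] T [-0.017  0.101  0.054] w 51.62 psi -97.32 tau6 0.017 q6 1.652
```

It turns freely: ψ went from -102.3° to -97.3° with Tz at about 0.05. The stop can't come before 38°, so I'll go to 35° total.

>>> move_arm(deltas=[[0,0,0,0,0,-4],[0,0,0,0,0,-4],[0,0,0,0,0,-4],[0,0,0,0,0,-4],[0,0,0,0,0,-4],[0,0,0,0,0,-4],[0,0,0,0,0,-4],[0,0,0,0,0,-2],[0,0,0,0,0,0],[0,0,0,0,0,0]])

```text
time_s: 13.8
eef_pos: [487.7, 93.8, 92.8]
ee_rot: [0.0, 0.981, 0.196, 0.001]
force: [0.0, -0.3, 4.8]
grip_width: 0.607
```

```bash
python3 st.py
```

```text
13.8 [487.71  93.76  92.81] F [ 0.02 -0.28  4.84] T [-0.015  0.001  0.085] w 51.8 psi -67.36 tau6 0.004 q6 1.1292
```

The lateral forces are about zero, so the turn is well centred. Next a very gentle lift feel, to learn whether it is in the free zone.

>>> move_arm(deltas=[[0,0,-0.02,0,0,0],[0,0,-0.02,0,0,0],[0,0,-0.02,0,0,0],[0,0,-0.02,0,0,0],[0,0,-0.02,0,0,0],[0,0,0,0,0,0],[0,0,0,0,0,0],[0,0,0,0,0,0],[0,0,0,0,0,0],[0,0,0,0,0,0]])

```text
time_s: 14.8
eef_pos: [487.2, 93.7, 93.3]
ee_rot: [0.0, 0.98, 0.197, 0.0]
force: [2.1, -0.1, 3.1]
grip_width: 0.605
```

```bash
python3 st.py
```

```text
14.8 [487.24  93.71  93.3 ] F [ 2.12 -0.07  3.08] T [ 0.016 -0.449 -0.032] w 51.67 psi -67.32 tau6 0.005 q6 1.1284
```

>>> move_arm(deltas=[[0,0,-0.02,0,0,0],[0,0,-0.02,0,0,0],[0,0,-0.02,0,0,0],[0,0,0,0,0,0],[0,0,0,0,0,0],[0,0,0,0,0,0],[0,0,0,0,0,0],[0,0,0,0,0,0],[0,0,0,0,0,0],[0,0,0,0,0,0]])

```text
time_s: 15.8
eef_pos: [487.2, 93.7, 93.9]
ee_rot: [-0.0, 0.98, 0.197, -0.0]
force: [2.1, -0.5, 3.8]
grip_width: 0.608
```

```bash
python3 st.py
```

```text
15.8 [487.15  93.73  93.85] F [ 2.05 -0.54  3.77] T [-0.099 -0.264 -0.038] w 51.93 psi -67.32 tau6 0.004 q6 1.1283
```

```bash
python3 - <<'E'
from h import *
im=eyes.capture("wrist");cv2.imwrite("pics/w9raw.png",im);crop(im,256,290,96,72,4,"pics/w9.png")
im=eyes.capture("side");crop(im,225,175,48,36,8,"pics/s9.png")
E
```

```text
(no output)
```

View pics/w9.png

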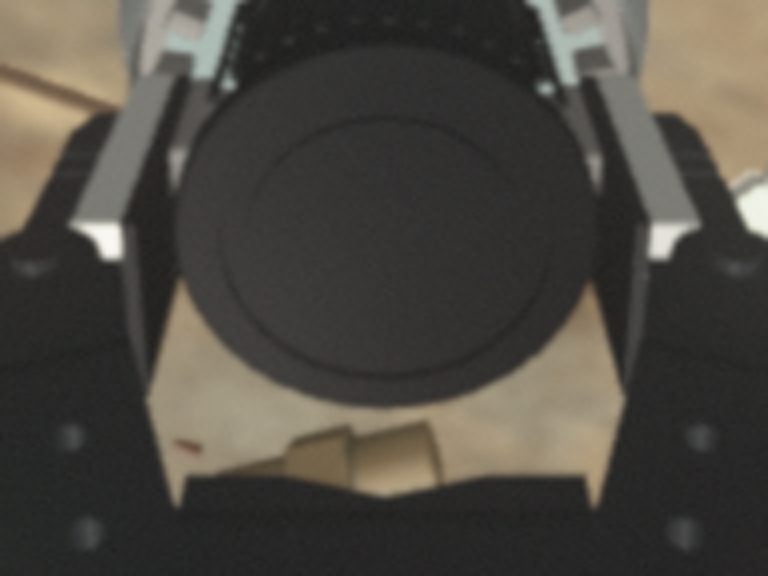

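View pics/s9.png

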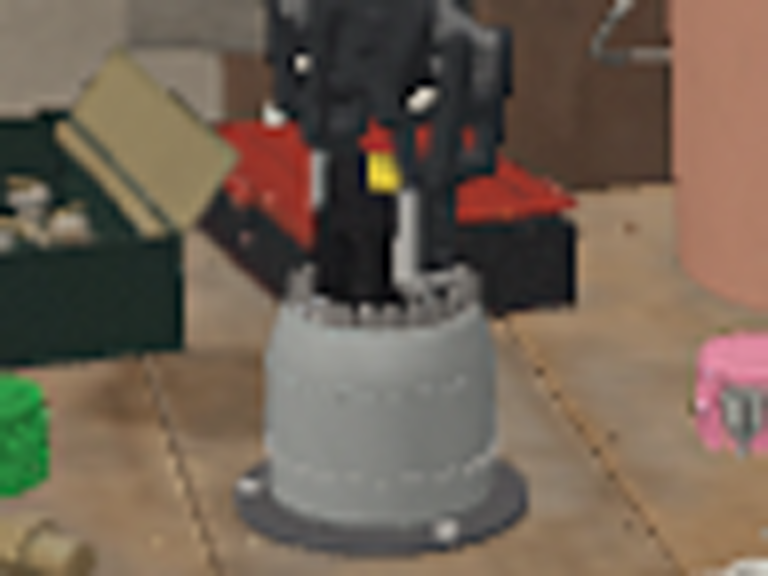

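The cap sits unchanged in the jaws and rose 1.6 mm with only the seal's push of about 4 N. It may already be in the free zone, or it may be lug play. I'll lower it back and go on turning to feel the stop.

>>> move_arm(deltas=[[0,0,0.04,0,0,0],[0,0,0.04,0,0,0],[0,0,0.04,0,0,0],[0,0,0,0,0,-1],[0,0,0,0,0,-1],[0,0,0,0,0,-0.7],[0,0,0,0,0,0],[0,0,0,0,0,0],[0,0,0,0,0,0],[0,0,0,0,0,0]])

```text
time_s: 16.9
eef_pos: [487.0, 93.8, 92.7]
ee_rot: [-0.0, 0.976, 0.22, -0.0]
force: [1.0, -0.0, 5.8]
grip_width: 0.608
```

```bash
python3 st.py
```

```text
16.9 [487.03  93.79  92.68] F [ 1.04 -0.05  5.77] T [-0.064 -0.099 -0.005] w 51.92 psi -64.6 tau6 0.008 q6 1.0811
```

>>> move_arm(deltas=[[0,0,0,0,0,-0.5],[0,0,0,0,0,-0.5],[0,0,0,0,0,0],[0,0,0,0,0,0],[0,0,0,0,0,0],[0,0,0,0,0,0],[0,0,0,0,0,0],[0,0,0,0,0,0],[0,0,0,0,0,0],[0,0,0,0,0,0]])

```text
time_s: 17.9
eef_pos: [487.0, 93.8, 92.7]
ee_rot: [-0.0, 0.974, 0.228, -0.0]
force: [-0.1, -0.3, 5.8]
grip_width: 0.608
```

```bash
python3 st.py
```

```text
17.9 [487.    93.79  92.68] F [-0.14 -0.25  5.77] T [-0.059 -0.025  0.022] w 51.93 psi -63.6 tau6 -0.001 q6 1.0636
```

>>> move_arm(deltas=[[0,0,0,0,0,-0.3],[0,0,0,0,0,-0.3],[0,0,0,0,0,-0.3],[0,0,0,0,0,-0.1],[0,0,0,0,0,0],[0,0,0,0,0,0],[0,0,0,0,0,0],[0,0,0,0,0,0],[0,0,0,0,0,0],[0,0,0,0,0,0]])

```text
time_s: 18.9
eef_pos: [487.0, 93.8, 92.7]
ee_rot: [-0.0, 0.972, 0.237, -0.0]
force: [-0.5, -0.1, 4.3]
grip_width: 0.603
```

```bash
python3 st.py
```

```text
18.9 [486.96  93.8   92.67] F [-0.45 -0.14  4.25] T [-0.076 -0.008 -0.039] w 51.53 psi -62.6 tau6 -0.017 q6 1.0462
```

>>> move_arm(deltas=[[0,0,0,0,0,-0.3],[0,0,0,0,0,-0.3],[0,0,0,0,0,-0.3],[0,0,0,0,0,-0.1],[0,0,0,0,0,0],[0,0,0,0,0,0],[0,0,0,0,0,0],[0,0,0,0,0,0],[0,0,0,0,0,0],[0,0,0,0,0,0]])

```text
time_s: 19.9
eef_pos: [486.9, 93.8, 92.7]
ee_rot: [-0.0, 0.969, 0.245, -0.0]
force: [-1.2, -0.4, 5.8]
grip_width: 0.608
```

```bash
python3 st.py
```

```text
19.9 [486.95  93.82  92.67] F [-1.2  -0.41  5.81] T [-0.087 -0.028 -0.029] w 51.9 psi -61.6 tau6 -0.019 q6 1.0287
```

>>> move_arm(deltas=[[0,0,0,0,0,-0.3],[0,0,0,0,0,-0.3],[0,0,0,0,0,-0.3],[0,0,0,0,0,-0.3],[0,0,0,0,0,0],[0,0,0,0,0,0],[0,0,0,0,0,0],[0,0,0,0,0,0],[0,0,0,0,0,0],[0,0,0,0,0,0]])

```text
time_s: 20.9
eef_pos: [486.9, 93.8, 92.7]
ee_rot: [-0.0, 0.967, 0.255, -0.0]
force: [-0.8, -0.7, 4.4]
grip_width: 0.603
```

```bash
python3 st.py
```

```text
20.9 [486.92  93.81  92.66] F [-0.79 -0.68  4.4 ] T [-0.085  0.009 -0.007] w 51.47 psi -60.4 tau6 -0.013 q6 1.0077
```

>>> move_arm(deltas=[[0,0,0,0,0,-0.3],[0,0,0,0,0,-0.3],[0,0,0,0,0,-0.3],[0,0,0,0,0,-0.3],[0,0,0,0,0,0],[0,0,0,0,0,0],[0,0,0,0,0,0],[0,0,0,0,0,0],[0,0,0,0,0,0],[0,0,0,0,0,0]])

```text
time_s: 21.9
eef_pos: [486.9, 93.8, 92.6]
ee_rot: [-0.0, 0.964, 0.266, -0.0]
force: [-0.4, -0.7, 6.0]
grip_width: 0.603
```

```bash
python3 st.py
```

```text
21.9 [486.91  93.81  92.65] F [-0.41 -0.65  6.01] T [-0.075 -0.032  0.006] w 51.46 psi -59.2 tau6 -0.013 q6 0.9868
```

>>> move_arm(deltas=[[0,0,0,0,0,-0.3],[0,0,0,0,0,-0.3],[0,0,0,0,0,-0.3],[0,0,0,0,0,-0.3],[0,0,0,0,0,0],[0,0,0,0,0,0],[0,0,0,0,0,0],[0,0,0,0,0,0],[0,0,0,0,0,0],[0,0,0,0,0,0]])

```text
time_s: 22.9
eef_pos: [486.9, 93.8, 92.6]
ee_rot: [-0.0, 0.961, 0.276, -0.0]
force: [-0.7, -0.2, 5.1]
grip_width: 0.609
```

```bash
python3 st.py
```

```text
22.9 [486.89  93.8   92.64] F [-0.74 -0.2   5.09] T [-0.082  0.03  -0.031] w 52.05 psi -58.0 tau6 -0.013 q6 0.9659
```

>>> move_arm(deltas=[[0,0,0,0,0,-0.3],[0,0,0,0,0,-0.3],[0,0,0,0,0,-0.3],[0,0,0,0,0,-0.3],[0,0,0,0,0,0],[0,0,0,0,0,0],[0,0,0,0,0,0],[0,0,0,0,0,0],[0,0,0,0,0,0],[0,0,0,0,0,0]])

```text
time_s: 23.9
eef_pos: [486.9, 93.8, 92.6]
ee_rot: [-0.0, 0.958, 0.286, -0.0]
force: [0.3, -0.5, 4.9]
grip_width: 0.603
```

```bash
python3 st.py
```

```text
23.9 [486.87  93.82  92.63] F [ 0.27 -0.55  4.94] T [-0.11   0.052 -0.029] w 51.52 psi -56.8 tau6 -0.012 q6 0.9449
```

No stop by 45.5°, so the earlier rise was axial play in the bayonet. I'll find the play limit with a gentle pull here, to use as a "free zone" indicator.

>>> move_arm(deltas=[[0,0,-0.04,0,0,0],[0,0,-0.04,0,0,0],[0,0,-0.04,0,0,0],[0,0,-0.03,0,0,0],[0,0,-0.03,0,0,0],[0,0,-0.02,0,0,0],[0,0,0,0,0,0],[0,0,0,0,0,0],[0,0,0,0,0,0],[0,0,0,0,0,0]])

```text
time_s: 24.9
eef_pos: [486.9, 93.8, 94.3]
ee_rot: [-0.0, 0.958, 0.286, -0.001]
force: [-0.1, 0.4, -6.2]
grip_width: 0.608
```

```bash
python3 st.py; python3 - <<'E'
from h import *
im=eyes.capture("wrist");cv2.imwrite("pics/w10raw.png",im)
a=cv2.imread("pics/w9raw.png");cv2.imwrite("pics/w10.png",np.vstack([cv2.resize(i[218:362,160:352],None,fx=2,fy=2,interpolation=cv2.INTER_CUBIC) for i in (a,im)]))
E
```

```text
24.9 [486.85  93.78  94.3 ] F [-0.12  0.45 -6.17] T [ 0.027 -0.114 -0.005] w 51.92 psi -56.82 tau6 -0.011 q6 0.9451
```

View pics/w10.png

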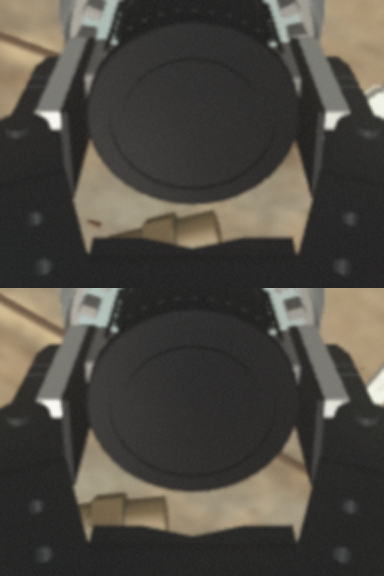

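The cap is locked here: pull -6 N, play exhausted, no slip. Holding this gentle pull, I turn in 5° steps. When the force vanishes it is in the last 10° before the stop.

>>> move_arm(deltas=[[0,0,0,0,0,-1],[0,0,0,0,0,-1],[0,0,0,0,0,-1],[0,0,0,0,0,-1],[0,0,0,0,0,-1],[0,0,0,0,0,0],[0,0,0,0,0,0],[0,0,0,0,0,0],[0,0,0,0,0,0],[0,0,0,0,0,0]])

```text
time_s: 25.95
eef_pos: [487.0, 93.8, 94.5]
ee_rot: [-0.0, 0.945, 0.327, -0.0]
force: [-1.4, -1.0, -11.7]
grip_width: 0.602
```

```bash
python3 st.py
```

```text
25.95 [486.97  93.78  94.51] F [ -1.35  -1.04 -11.72] T [-0.086  0.267 -0.082] w 51.43 psi -51.81 tau6 -0.099 q6 0.8579
```

The pull has crept to 12 N. I'll ease it while turning on.

>>> move_arm(deltas=[[0,0,0.06,0,0,0],[0,0,0,0,0,-1],[0,0,0,0,0,-1],[0,0,0,0,0,-1],[0,0,0,0,0,-1],[0,0,0,0,0,-1],[0,0,0,0,0,0],[0,0,0,0,0,0],[0,0,0,0,0,0],[0,0,0,0,0,0]])

```text
time_s: 26.95
eef_pos: [487.5, 93.7, 94.3]
ee_rot: [0.0, 0.93, 0.368, 0.0]
force: [-0.2, 0.5, -4.1]
grip_width: 0.602
```

```bash
python3 st.py
```

```text
26.95 [487.54  93.75  94.31] F [-0.19  0.55 -4.08] T [ 0.055 -0.004  0.035] w 51.38 psi -46.82 tau6 -0.033 q6 0.7706
```

>>> move_arm(deltas=[[0,0,0,0,0,-1],[0,0,0,0,0,-1],[0,0,0,0,0,-1],[0,0,0,0,0,-1],[0,0,0,0,0,-1],[0,0,0,0,0,0],[0,0,0,0,0,0],[0,0,0,0,0,0],[0,0,0,0,0,0],[0,0,0,0,0,0]])

```text
time_s: 27.95
eef_pos: [487.4, 93.7, 94.2]
ee_rot: [0.0, 0.913, 0.408, 0.0]
force: [2.2, -1.6, -0.5]
grip_width: 0.603
```

```bash
python3 st.py
```

```text
27.95 [487.39  93.7   94.21] F [ 2.25 -1.62 -0.51] T [-0.039 -0.231  0.024] w 51.49 psi -41.82 tau6 -0.016 q6 0.6833
```

>>> move_arm(deltas=[[0,0,-0.02,0,0,0],[0,0,-0.02,0,0,0],[0,0,-0.02,0,0,0],[0,0,0,0,0,0],[0,0,0,0,0,0],[0,0,0,0,0,0],[0,0,0,0,0,0],[0,0,0,0,0,0],[0,0,0,0,0,0],[0,0,0,0,0,0]])

```text
time_s: 28.95
eef_pos: [487.2, 93.7, 94.6]
ee_rot: [-0.0, 0.913, 0.408, -0.0]
force: [4.7, -0.8, -9.1]
grip_width: 0.604
```

```bash
python3 st.py
```

```text
28.95 [487.2   93.72  94.59] F [ 4.68 -0.78 -9.11] T [-0.119 -0.835 -0.041] w 51.56 psi -41.82 tau6 -0.025 q6 0.6833
```

Still locked at 60.5°. I nudge +x 0.3 mm to null the side force, ease slightly, and go on.

>>> move_arm(deltas=[[0.02,0.02,0.03,0,0,0],[0,0,0,0,0,-1],[0,0,0,0,0,-1],[0,0,0,0,0,-1],[0,0,0,0,0,-1],[0,0,0,0,0,-1],[0,0,0,0,0,0],[0,0,0,0,0,0],[0,0,0,0,0,0],[0,0,0,0,0,0]])

```text
time_s: 29.95
eef_pos: [487.3, 93.8, 94.4]
ee_rot: [-0.0, 0.894, 0.448, -0.0]
force: [-2.0, -0.6, -1.8]
grip_width: 0.6
```

```bash
python3 st.py
```

```text
29.95 [487.33  93.82  94.38] F [-1.97 -0.6  -1.79] T [-0.083  0.256 -0.037] w 51.28 psi -36.81 tau6 -0.019 q6 0.5961
```

>>> move_arm(deltas=[[0,0,0,0,0,-1],[0,0,0,0,0,-1],[0,0,0,0,0,-1],[0,0,0,0,0,-1],[0,0,0,0,0,-0.5],[0,0,-0.02,0,0,0],[0,0,-0.02,0,0,0],[0,0,0,0,0,0],[0,0,0,0,0,0],[0,0,0,0,0,0]])

```text
time_s: 30.95
eef_pos: [487.8, 93.6, 94.9]
ee_rot: [0.0, 0.876, 0.482, 0.0]
force: [3.2, -2.4, -2.9]
grip_width: 0.607
```

```bash
python3 st.py
```

```text
30.95 [487.76  93.65  94.87] F [ 3.22 -2.37 -2.92] T [-0.56  -0.498 -0.072] w 51.84 psi -32.32 tau6 -0.057 q6 0.5176
```

>>> move_arm(deltas=[[0,0,-0.02,0,0,0],[0,0,-0.02,0,0,0],[0,0,-0.02,0,0,0],[0,0,0,0,0,0],[0,0,0,0,0,0],[0,0,0,0,0,0],[0,0,0,0,0,0],[0,0,0,0,0,0],[0,0,0,0,0,0],[0,0,0,0,0,0]])

```text
time_s: 31.95
eef_pos: [487.5, 93.8, 95.2]
ee_rot: [0.0, 0.876, 0.482, -0.0]
force: [3.9, -2.8, -4.8]
grip_width: 0.606
```

```bash
python3 st.py; python3 - <<'E'
from h import *
im=eyes.capture("wrist");cv2.imwrite("pics/w11raw.png",im)
a=cv2.imread("pics/w9raw.png");cv2.imwrite("pics/w11.png",np.hstack([cv2.resize(i[218:362,160:352],None,fx=2,fy=2,interpolation=cv2.INTER_CUBIC) for i in (a,im)]))
E
```

```text
31.95 [487.52  93.76  95.23] F [ 3.85 -2.77 -4.77] T [-0.544 -0.688  0.003] w 51.78 psi -32.31 tau6 -0.072 q6 0.5176
```

View pics/w11.png

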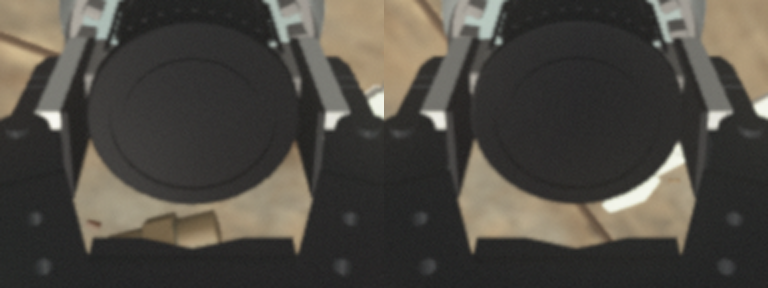

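>>> move_arm(deltas=[[0,0.03,0,0,0,0],[0,0,0,0,0,-0.4],[0,0,0,0,0,-0.4],[0,0,0,0,0,-0.4],[0,0,0,0,0,-0.3],[0,0,0,0,0,0],[0,0,0,0,0,0],[0,0,0,0,0,0],[0,0,0,0,0,0],[0,0,0,0,0,0]])

```text
time_s: 33.0
eef_pos: [487.7, 93.6, 95.4]
ee_rot: [-0.0, 0.87, 0.494, -0.0]
force: [2.7, -2.8, -5.0]
grip_width: 0.602
```

```bash
python3 st.py
```

```text
33.0 [487.74  93.59  95.39] F [ 2.66 -2.79 -5.03] T [-0.564 -0.547 -0.09 ] w 51.37 psi -30.82 tau6 -0.079 q6 0.4911
```

>>> move_arm(deltas=[[0,0.03,0,0,0,0],[0,0,0,0,0,-0.3],[0,0,0,0,0,-0.3],[0,0,0,0,0,-0.3],[0,0,0,0,0,-0.3],[0,0,0,0,0,0],[0,0,0,0,0,0],[0,0,0,0,0,0],[0,0,0,0,0,0],[0,0,0,0,0,0]])

```text
time_s: 34.0
eef_pos: [488.0, 93.4, 95.4]
ee_rot: [0.0, 0.864, 0.503, -0.0]
force: [3.4, -2.3, -5.1]
grip_width: 0.597
```

```bash
python3 st.py
```

```text
34.0 [488.01  93.44  95.39] F [ 3.36 -2.27 -5.14] T [-0.576 -0.493 -0.096] w 50.99 psi -29.61 tau6 -0.078 q6 0.4699
```

>>> move_arm(deltas=[[0,0,0,0,0,-0.3],[0,0,0,0,0,-0.3],[0,0,0,0,0,-0.3],[0,0,0,0,0,-0.3],[0,0,0,0,0,0],[0,0,0,0,0,0],[0,0,0,0,0,0],[0,0,0,0,0,0],[0,0,0,0,0,0],[0,0,0,0,0,0]])

```text
time_s: 35.0
eef_pos: [487.9, 93.6, 95.5]
ee_rot: [-0.0, 0.859, 0.512, 0.0]
force: [-2.7, 3.2, 2.7]
grip_width: 0.603
```

```bash
python3 st.py
```

```text
35.0 [487.94  93.57  95.46] F [-2.73  3.16  2.69] T [0.384 0.367 0.067] w 51.48 psi -28.41 tau6 0.028 q6 0.4489
```

The force flipped to +2.7 N (the seal), so the cap is free at about 73.5° and the stop should be at about 83-84°. I undo the side nudge, turn 7.5° more, then feel for the stop in small steps.

>>> move_arm(deltas=[[0,-0.04,0,0,0,0],[0,0,0,0,0,-1.5],[0,0,0,0,0,-1.5],[0,0,0,0,0,-1.5],[0,0,0,0,0,-1.5],[0,0,0,0,0,-1.5],[0,0,0,0,0,0],[0,0,0,0,0,0],[0,0,0,0,0,0],[0,0,0,0,0,0]])

```text
time_s: 36.0
eef_pos: [487.2, 93.7, 95.3]
ee_rot: [-0.0, 0.824, 0.567, -0.0]
force: [-5.8, 0.7, 4.5]
grip_width: 0.603
```

```bash
python3 st.py
```

```text
36.0 [487.24  93.68  95.27] F [-5.83  0.7   4.47] T [ 0.107  0.884 -0.067] w 51.48 psi -20.92 tau6 -0.091 q6 0.3186
```

>>> move_arm(deltas=[[0,0,0,0,0,-0.2],[0,0,0,0,0,-0.2],[0,0,0,0,0,-0.2],[0,0,0,0,0,-0.2],[0,0,0,0,0,0],[0,0,0,0,0,0],[0,0,0,0,0,0],[0,0,0,0,0,0],[0,0,0,0,0,0],[0,0,0,0,0,0]])

```text
time_s: 37.0
eef_pos: [487.2, 93.7, 95.3]
ee_rot: [-0.0, 0.82, 0.573, -0.001]
force: [-6.2, -0.2, 4.4]
grip_width: 0.6
```

```bash
python3 st.py
```

```text
37.0 [487.16  93.69  95.26] F [-6.17 -0.23  4.4 ] T [ 0.11   0.965 -0.178] w 51.27 psi -20.13 tau6 -0.133 q6 0.3047
```

The torque rose to -0.18 N m at 82°, where the stop was expected, so that is the stop. I back off slightly and lift straight.

>>> move_arm(deltas=[[0,-0.03,0,0,0,0.7],[0,0,-0.1,0,0,0],[0,0,-0.1,0,0,0],[0,0,-0.2,0,0,0],[0,0,-0.3,0,0,0],[0,0,-0.4,0,0,0],[0,0,-0.4,0,0,0],[0,0,-0.4,0,0,0],[0,0,0,0,0,0],[0,0,0,0,0,0]])

```text
time_s: 38.0
eef_pos: [487.6, 93.7, 114.6]
ee_rot: [0.0, 0.823, 0.568, 0.0]
force: [-0.4, 0.4, -0.4]
grip_width: 0.604
```

```bash
python3 st.py;python3 - <<'E'
from h import *
im=eyes.capture("side");crop(im,225,175,48,36,8,"pics/s12.png")
E
```

```text
38.0 [487.55  93.72 114.57] F [-0.36  0.38 -0.41] T [ 0.028 -0.016 -0.036] w 51.61 psi -20.82 tau6 0.001 q6 0.3168
```

View pics/s12.png

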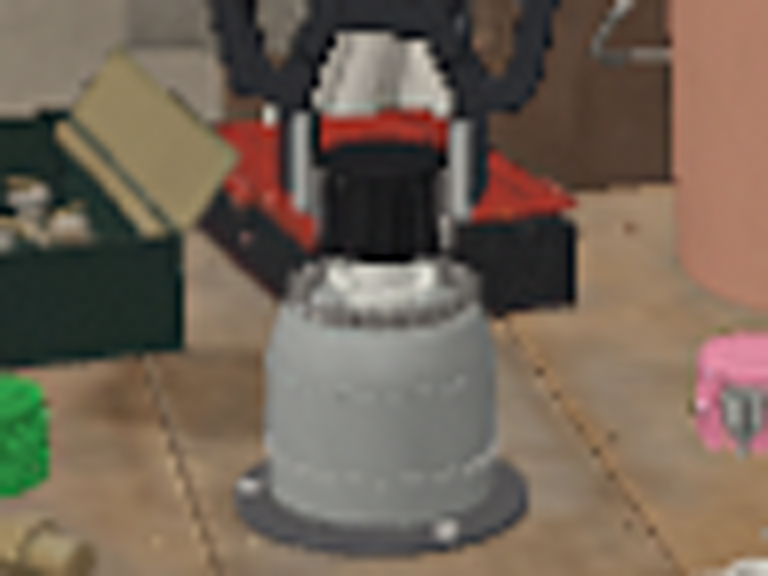

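>>> move_arm(deltas=[[0,0,-1,0,0,0],[0,0,-1.5,0,0,0],[0,0,-2,0,0,0],[0,0,-2,0,0,0],[0,0,-1,0,0,0],[-1.2,0.86,0,0,0,0],[-2.4,1.72,0,0,0,0],[-2.4,1.72,0,0,0,0],[-2.4,1.72,0,0,0,0],[-2.4,1.72,0,0,0,0]])

```text
time_s: 39.05
eef_pos: [521.2, -36.7, 188.4]
ee_rot: [-0.001, 0.823, 0.568, -0.001]
force: [0.5, 0.8, 0.1]
grip_width: 0.606
```

>>> move_arm(deltas=[[-2.4,1.72,0,0,0,0],[-2.4,1.72,0,0,0,0],[-2.4,1.72,0,0,0,0],[-2.4,1.72,0,0,0,0],[-2.4,1.72,0,0,0,0],[-1.2,0.52,0,0,0,0],[-0.57,0.29,0,0,0,0],[0,0,0,0,0,0],[0,0,0,0,0,0],[0,0,0,0,0,0]])

```text
time_s: 40.05
eef_pos: [560.3, -195.9, 189.5]
ee_rot: [-0.0, 0.823, 0.568, 0.0]
force: [0.5, 0.1, -1.4]
grip_width: 0.604
```

```bash
python3 st.py;python3 - <<'E'
from h import *
p=P("wrist");im=eyes.capture("wrist");cv2.imwrite("pics/w13raw.png",im);np.save("w13.npy",p,allow_pickle=True)
cv2.imwrite("pics/w13.png",cv2.resize(im,(768,576)))
im=eyes.capture("side");crop(im,276,220,75,56,5,"pics/s13.png")
E
```

```text
40.05 [ 560.32 -195.88  189.51] F [ 0.48  0.07 -1.36] T [-0.005  0.013  0.061] w 51.57 psi -20.75 tau6 0.003 q6 -0.1714
```

View pics/w13.png

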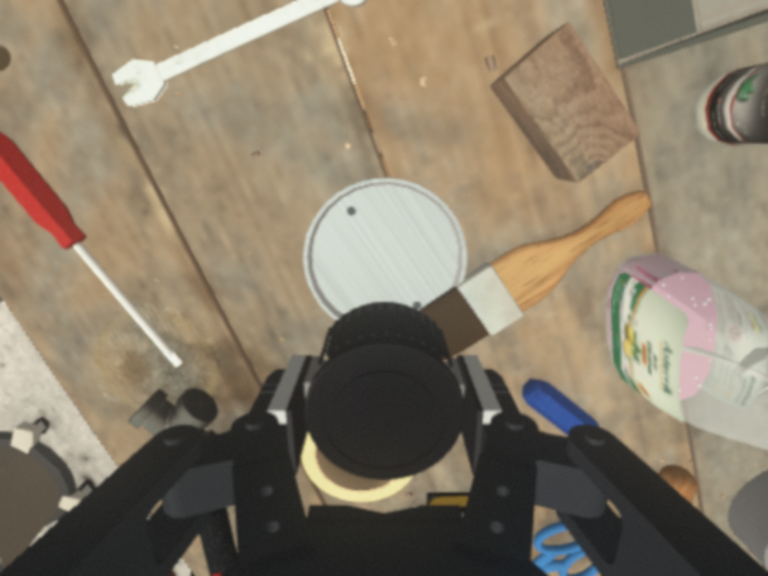

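View pics/s13.png

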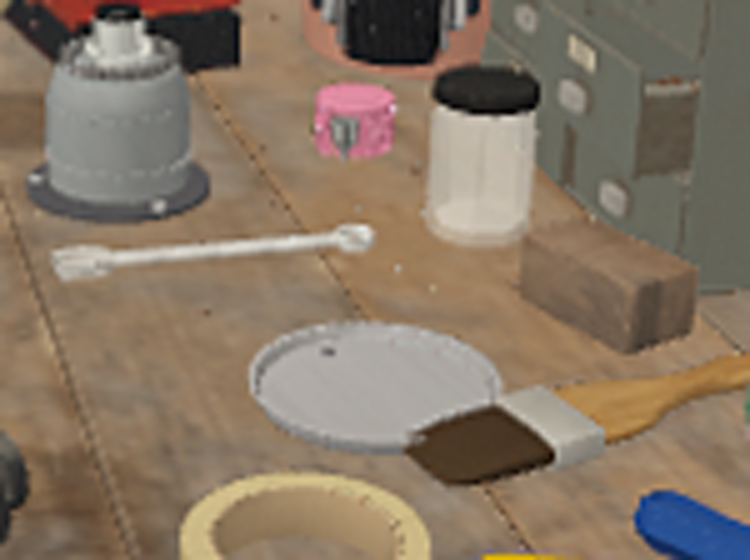

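```bash
python3 - <<'E'
from h import *
p=np.load("w13.npy",allow_pickle=True).item()
L=np.array([(303,255),(467,255),(385,178),(330,200),(440,200),(319,300),(312,222),(458,222)])/1.5-.17
r=least_squares(lambda q:[np.hypot(*(atz(p,u,10.5)[:2]-q))-63 for u in L],[560,-197]);print(r.x,r.fun.round(1))
for uv in((430,312),(455,352),(487,335)):print("brush",atz(p,np.array(uv)/1.5,12))
print("tool at",ctrl.sense()["eef_pos"])
E
```

```text
[ 560.55646829 -200.31432392] [ 0.5 -0.2  0.1 -0.4 -0.9 -1.8  0.2 -0.4]
brush [ 579.56002612 -251.19907799   12.        ]
brush [ 587.47337321 -291.99112194   12.        ]
brush [ 616.5099356  -286.63649293   12.        ]
tool at [ 560.4125996  -196.12500304  189.5740978 ]
```

>>> move_arm(deltas=[[-0.17,0.06,1,0,0,0],[-0.16,0.06,2,0,0,0],[0,0,2,0,0,0],[0,0,2,0,0,0],[0,0,2,0,0,0],[0,0,2,0,0,0],[0,0,2,0,0,0],[0,0,2,0,0,0],[0,0,1,0,0,0],[0,0,0.3,0,0,0]])

```text
time_s: 41.15
eef_pos: [559.8, -200.0, 25.1]
ee_rot: [-0.001, 0.823, 0.568, -0.0]
force: [-0.1, -0.4, -0.8]
grip_width: 0.603
```

>>> move_arm(deltas=[[0,0,0.3,0,0,0],[0,0,0.2,0,0,0],[0,0,0.15,0,0,0],[0,0,0.1,0,0,0],[0,0,0.05,0,0,0],[0,0,0,0,0,0],[0,0,0,0,0,0],[0,0,0,0,0,0],[0,0,0,0,0,0],[0,0,0,0,0,0]])

```text
time_s: 42.15
eef_pos: [560.3, -200.4, 18.4]
ee_rot: [-0.0, 0.823, 0.568, -0.0]
force: [-1.0, 0.1, -0.4]
grip_width: 0.603
```

```bash
python3 st.py;python3 - <<'E'
from h import *
im=eyes.capture("side");crop(im,276,220,75,56,5,"pics/s14.png")
E
```

```text
42.15 [ 560.31 -200.38   18.41] F [-1.02  0.1  -0.38] T [-0.019  0.02  -0.037] w 51.5 psi -20.81 tau6 0.001 q6 -0.1768
```

View pics/s14.png

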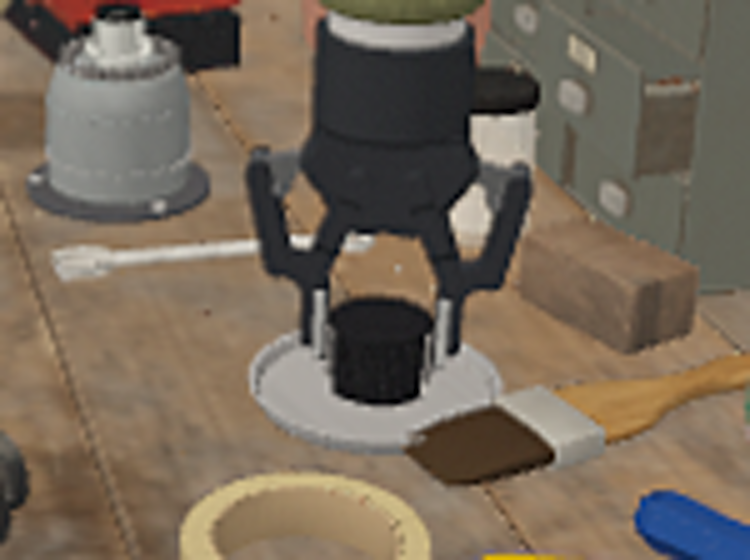

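The cap is centred just above the tray floor. I lower it in small steps and watch the force.

>>> move_arm(deltas=[[0,0,0.1,0,0,0],[0,0,0.1,0,0,0],[0,0,0.1,0,0,0],[0,0,0.1,0,0,0],[0,0,0.05,0,0,0],[0,0,0,0,0,0],[0,0,0,0,0,0],[0,0,0,0,0,0],[0,0,0,0,0,0],[0,0,0,0,0,0]])

```text
time_s: 43.2
eef_pos: [560.3, -200.4, 13.9]
ee_rot: [0.0, 0.823, 0.568, -0.0]
force: [0.2, -0.6, -0.0]
grip_width: 0.603
```

>>> move_arm(deltas=[[0,0,0.02,0,0,0],[0,0,0.02,0,0,0],[0,0,0.02,0,0,0],[0,0,0.02,0,0,0],[0,0,0.02,0,0,0],[0,0,0,0,0,0],[0,0,0,0,0,0],[0,0,0,0,0,0],[0,0,0,0,0,0],[0,0,0,0,0,0]])

```text
time_s: 44.2
eef_pos: [560.3, -200.4, 12.9]
ee_rot: [-0.0, 0.823, 0.568, -0.0]
force: [0.4, 0.7, -0.3]
grip_width: 0.603
```

>>> move_arm(deltas=[[0,0,0.02,0,0,0],[0,0,0.02,0,0,0],[0,0,0.02,0,0,0],[0,0,0.02,0,0,0],[0,0,0.02,0,0,0],[0,0,0,0,0,0],[0,0,0,0,0,0],[0,0,0,0,0,0],[0,0,0,0,0,0],[0,0,0,0,0,0]])

```text
time_s: 45.2
eef_pos: [560.4, -200.4, 12.5]
ee_rot: [0.0, 0.823, 0.568, 0.0]
force: [-3.1, 1.2, 6.9]
grip_width: 0.598
```

```bash
python3 st.py
```

```text
45.2 [ 560.37 -200.39   12.52] F [-3.13  1.22  6.87] T [ 0.281  0.447 -0.071] w 51.11 psi -20.81 tau6 -0.006 q6 -0.1768
```

It is standing on the floor with 7 N and still held. Now I open and check.

>>> move_arm(deltas=[[0,0,0,0,0,0],[0,0,0,0,0,0],[0,0,0,0,0,0],[0,0,0,0,0,0],[0,0,0,0,0,0],[0,0,0,0,0,0],[0,0,0,0,0,0],[0,0,0,0,0,0],[0,0,0,0,0,0],[0,0,0,0,0,0]], grip=7.6)

```text
time_s: 46.2
eef_pos: [560.3, -200.4, 11.9]
ee_rot: [0.0, 0.823, 0.568, -0.0]
force: [-0.1, -0.2, -0.5]
grip_width: 0.889
```

```bash
python3 st.py;python3 - <<'E'
from h import *
im=eyes.capture("wrist");crop(im,256,270,128,96,3,"pics/w15.png")
E
```

```text
46.2 [ 560.32 -200.38   11.91] F [-0.11 -0.16 -0.49] T [-0.023 -0.046 -0.005] w 75.92 psi -20.81 tau6 -0.0 q6 -0.1769
```

View pics/w15.png

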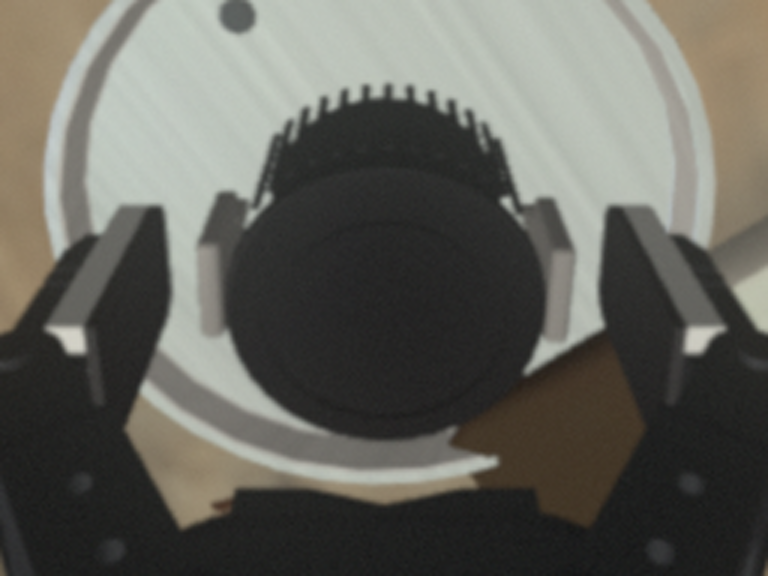

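Both fingers are clear of the tabs (gaps at crop x 170-198 and 573-603) and the cap stands flat. I go straight up.

>>> move_arm(deltas=[[0,0,-0.3,0,0,0],[0,0,-0.6,0,0,0],[0,0,-1,0,0,0],[0,0,-1.5,0,0,0],[0,0,-2,0,0,0],[0,0,-2,0,0,0],[0,0,-2,0,0,0],[0,0,-2,0,0,0],[0,0,-2,0,0,0],[0,0,-1.6,0,0,0]])

```text
time_s: 47.25
eef_pos: [560.5, -200.5, 164.6]
ee_rot: [0.001, 0.823, 0.568, 0.0]
force: [0.1, -0.4, 0.0]
grip_width: 0.891
```

>>> move_arm(deltas=[[0,0,0,0,0,0],[0,0,0,0,0,0],[0,0,0,0,0,0],[0,0,0,0,0,0],[0,0,0,0,0,0],[0,0,0,0,0,0],[0,0,0,0,0,0],[0,0,0,0,0,0],[0,0,0,0,0,0],[0,0,0,0,0,0]])

```text
time_s: 48.25
eef_pos: [560.3, -200.4, 161.9]
ee_rot: [0.0, 0.823, 0.568, 0.0]
force: [0.4, -1.2, -0.6]
grip_width: 0.892
```

```bash
python3 - <<'E'
from fit import *
p=P("wrist");im=eyes.capture("wrist");cv2.imwrite("pics/w16.png",cv2.resize(im,(768,576)))
c=proj(p,[560.3,-200.4,39])[0]
L=edges(im,c,18,34,np.radians(np.arange(30,150,5)))
r=least_squares(lambda q:res([q[0],q[1],39],p,L),[560,-200],loss='soft_l1',f_scale=.3);print("cap",r.x,np.abs(r.fun).mean())
s=eyes.capture("side");crop(s,260,200,96,72,4,"pics/s16.png")
E
python3 st.py
```

```text
cap [ 561.30712035 -200.06092253] 0.2439543525936565
48.35 [ 560.32 -200.38  161.9 ] F [-0.16  0.35  0.64] T [-0.029  0.033  0.01 ] w 75.99 psi -20.81 tau6 0.0 q6 -0.1769
```

View pics/w16.png

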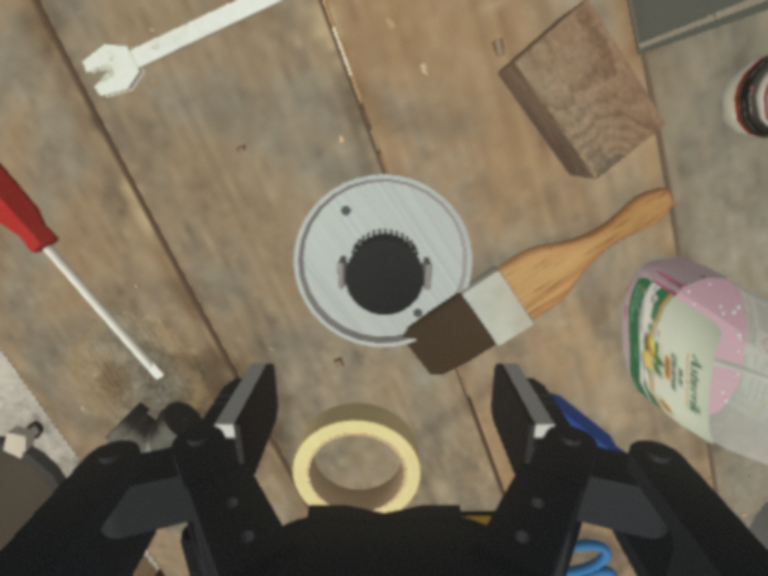

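View pics/s16.png

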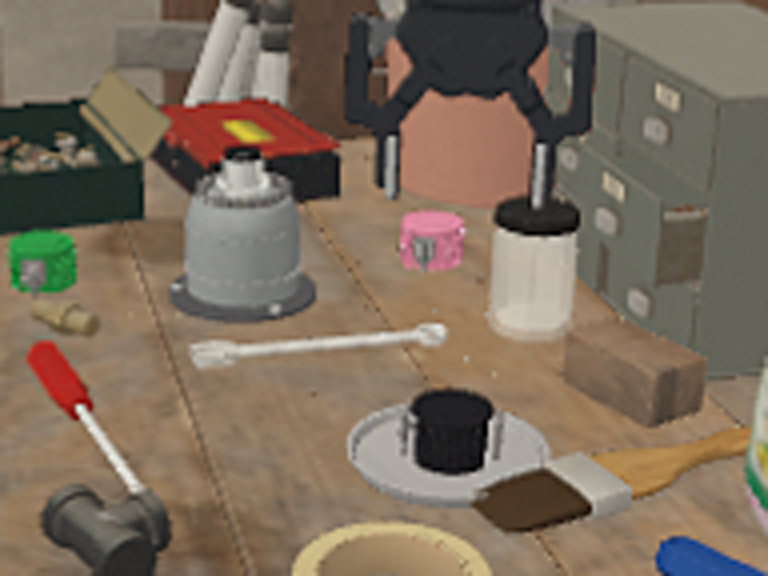

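The cap stands upright in the middle of the tray: cap about (561, -200), tray centre about (560.5, -200). The gripper is clear and the bystanders are where they were, so I hand the job in.

```bash
python3 -c "
from rig import order
print(order.finish_job())"
```

```text
the job is handed in; nothing more can be done
None
```

The cap is off the canister, standing right way up in the drip tray and released. I handed the job in at about 48 s of the 64 s allowed; no verdict was reported.

- **Squeeze:** Both tabs were held at 20 N, with a finger opening of about 52 mm, which means they were fully in.
- **Turn:** I turned the cap anticlockwise about 82°. It came free at about 73–74°, and I took the stop as felt when the torque reached 0.18 N m.
- **Lift and placing:** It lifted straight off with no resistance, and I set it down with about 7 N.
- **Last checks:** The cap centre measured about (561, -200) mm against a tray centre of about (560.5, -200). It is upright, the gripper is clear of everything, and the wrench, jar and tape show no visible shift.

**Disagreements:**
- The fixed cameras placed the cap about 3 mm away from where two wrist views, agreeing with each other, put it. I used the wrist views, and the near-zero side forces in the first part of the turn bore that out.
- An early lift test at 35° looked free, but it was only axial play in the bayonet.
- While I searched for the free zone with a gentle pull, the pull crept to about 12 N once. That is below the 20 N limit, and I eased it.

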